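# Put swapped digestion vessels back into their own heating wells

## Task

The four digestion vessels stand in the wrong heating wells: move each into the well whose collar has the colour of its cap, standing upright and fully down on the well's floor, so that the grey spare well is empty at the end. They hold hot acid, so keep them upright, set them down gently rather than dropping them, and never put one on the bench: on the way, park it in whichever well is free. Leave the amber jar where it stands.

Things in the scene. Friction and masses are not known exactly. Their poses are not given: they have to be found in the camera images.
- vessel_red: Digestion vessel, loose, upright: a white round body 40 mm in diameter and 80 mm tall under a red screw cap 44 mm in diameter and 30 mm tall (fixed on); 110 mm tall in all, about 0.15 kg. Origin at the centre of its underside, z axis up to the cap. At the start it stands in a well that is not its own.
- vessel_blue: Digestion vessel, loose, upright: a white round body 40 mm in diameter and 80 mm tall under a blue screw cap 44 mm in diameter and 30 mm tall (fixed on); 110 mm tall in all, about 0.15 kg. Origin at the centre of its underside, z axis up to the cap. At the start it stands in a well that is not its own.
- vessel_yellow: Digestion vessel, loose, upright: a white round body 40 mm in diameter and 80 mm tall under a yellow screw cap 44 mm in diameter and 30 mm tall (fixed on); 110 mm tall in all, about 0.15 kg. Origin at the centre of its underside, z axis up to the cap. At the start it stands in a well that is not its own.
- vessel_green: Digestion vessel, loose, upright: a white round body 40 mm in diameter and 80 mm tall under a green screw cap 44 mm in diameter and 30 mm tall (fixed on); 110 mm tall in all, about 0.15 kg. Origin at the centre of its underside, z axis up to the cap. At the start it stands in a well that is not its own.
- well_red: The red heating well, fixed to the bench: an aluminium disc 96 mm in diameter and 12 mm thick, and on it a red round collar of 84 mm outer and 62 mm inner diameter that reaches to 36 mm above the bench. Origin at the centre of its underside; the cup's floor is 12 mm above the origin, the mouth 36 mm above it.
- well_blue: The blue heating well, fixed to the bench: an aluminium disc 96 mm in diameter and 12 mm thick, and on it a blue round collar of 84 mm outer and 62 mm inner diameter that reaches to 36 mm above the bench. Origin at the centre of its underside; the cup's floor is 12 mm above the origin, the mouth 36 mm above it.
- well_yellow: The yellow heating well, fixed to the bench: an aluminium disc 96 mm in diameter and 12 mm thick, and on it a yellow round collar of 84 mm outer and 62 mm inner diameter that reaches to 36 mm above the bench. Origin at the centre of its underside; the cup's floor is 12 mm above the origin, the mouth 36 mm above it.
- well_green: The green heating well, fixed to the bench: an aluminium disc 96 mm in diameter and 12 mm thick, and on it a green round collar of 84 mm outer and 62 mm inner diameter that reaches to 36 mm above the bench. Origin at the centre of its underside; the cup's floor is 12 mm above the origin, the mouth 36 mm above it.
- well_spare: The spare heating well, fixed to the bench: an aluminium disc 96 mm in diameter and 12 mm thick, and on it a grey round collar of 84 mm outer and 62 mm inner diameter that reaches to 36 mm above the bench. Origin at the centre of its underside; the cup's floor is 12 mm above the origin, the mouth 36 mm above it. Empty at the start. The five wells stand at least 120 mm apart, centre to centre.
- jar: Bystander: a low amber glass jar with a white cap, 54 mm in diameter, 70 mm tall, standing loose on the bench among the wells. Origin at the centre of its underside. (Farther out stand a clear beaker, 85 mm tall, to the robot's right, and a grey power box, 120 mm tall, to its left; neither is needed.)

How it is judged:
At the end, for the whole second after the job is handed in: Every vessel stands in the well of its cap's colour: within 14 mm of the well's centre, its underside within 4 mm of the cup's floor, tilted less than 0.1 rad and at rest (under 0.02 m/s); the amber jar is within 30 mm of where it was (horizontal distance between vessel_red and well_red below 0.014 m and z of vessel_red in the frame of well_red between 0.008 and 0.016 m and angle between each of vessel_red, vessel_blue, vessel_yellow, vessel_green's own z axis and vertical below 0.1 rad and linear speed of each of vessel_red, vessel_blue, vessel_yellow, vessel_green below 0.02 m/s and horizontal distance between vessel_blue and well_blue below 0.014 m and z of vessel_blue in the frame of well_blue between 0.008 and 0.016 m and horizontal distance between vessel_yellow and well_yellow below 0.014 m and z of vessel_yellow in the frame of well_yellow between 0.008 and 0.016 m and horizontal distance between vessel_green and well_green below 0.014 m and z of vessel_green in the frame of well_green between 0.008 and 0.016 m and distance of jar from where it was at the start of the episode below 0.03 m); the robot touches nothing.
It fails at once if a vessel stands or lies on the bench (its foot lower than the floor of a well) (height (world z) of any of vessel_red, vessel_blue, vessel_yellow, vessel_green below 0.006 m).
It fails at once if a vessel is tipped more than about 35 degrees from upright (angle between any of vessel_red, vessel_blue, vessel_yellow, vessel_green's own z axis and vertical above 0.6 rad).
It fails at once if a vessel is dropped (falls freely more than about 25 mm) or knocked flying ((linear speed of vessel_red above 0.7 m/s and contact force between the fingers and vessel_red below 0.05 N) or (linear speed of vessel_blue above 0.7 m/s and contact force between the fingers and vessel_blue below 0.05 N) or (linear speed of vessel_yellow above 0.7 m/s and contact force between the fingers and vessel_yellow below 0.05 N) or (linear speed of vessel_green above 0.7 m/s and contact force between the fingers and vessel_green below 0.05 N)).
It fails at once if the amber jar is pushed more than 30 mm from its place (distance of jar from where it was at the start of the episode above 0.03 m).
It also fails if it takes over 141 s, if anything falls off the work surface, if the arm or the gripper's body presses on something with over 40 N, if the wrist force passes 120 N, or if a joint passes its speed limit or range.

## Robot

A 7-joint arm with a two-finger parallel gripper is mounted at the origin on the work surface. World frame = base frame: x ahead of the robot, y to its left, z up, the work surface at z = 0. Lengths are in m, angles in rad, forces in N, time in s.
With the tool pointing down it reaches from about 0.425 to 0.875 m from the base axis. Payload 4.7 kg.
Tool frame: the origin (TCP) lies at the very end of the fingers, on their centre line; the grasp point (between the pads) lies behind it (ctrl.tcp_to_grasp is the z of the grasp point in the tool frame, in m); z points along the fingers, y is the line along which they close (so a half turn about z gives the same grasp; the last joint's range is limited). The gripper opens to 87 mm and grips with 3 to 60 N. Pads are 19 mm wide; open, the fingers measure 117 mm over their backs; the gripper's body (75 mm by 190 mm) begins 51 mm behind the grasp point.
Start: joints at [-1.134, 0.321, -0.07, 1.45, 0.023, 1.371, -0.057], TCP at [0.267, 0.593, 0.223] pointing down, gripper open.
Joint ranges: [-2.86, 2.86], [-0.3, 2.09], [-1.38, 1.24], [0.06, 2.45], [-1.56, 4.7], [0.09, 2.05], [-2.69, 2.69]. Speed limits (rad/s): [2.57, 2.57, 3.14, 3.14, 3.14, 3.14, 3.14].

## Interface

Orientations are given as a rotation vector (axis times angle).
In Python, from bench import ctrl gives the robot as it stands.
- The arm moves only by the tool step_arm, never from a script. Its argument "targets" is a list of rows, each a list of 7 numbers: the shift along the world's x, y, z in cm, then the turn, a rotation vector about the world's x, y, z in degrees, then the opening, from 0 (shut) to 1 (fully open). A call has exactly 5 rows; each row shifts and turns the commanded pose from where the row before left it; what a row does not reach is not made up. A row lasts 1/12 s, in which the tool goes at most 41.7 mm and 7.16 degrees, less where a joint would pass 70% of its speed; a pose out of reach is approached as far as the arm can. A call with a gripper value outside its range is refused whole. The fingers move at their own pace and stop on an object; "force" is the grip in N (left out, the last holds). Time passes only in rows, so rows that do not move let the fingers close, or fill a call up. It gives the time, the measured TCP pose, the force, the opening and the grip force at its end, in the units of the state.
- ctrl.get_state(): the state, without advancing time (a new reading comes with each control period).
- ctrl.get_image(name): name is "scene" or "top" or "wrist"; returns (picture, depth): 400x640x3 uint8, red, green, blue; 400x640 float32, m along the optical axis (not along the pixel's ray), 0 where there is no reading.
- ctrl.camera_params(name): a dict with "intrinsics" (3x3 intrinsics, pixels), "distortion" ([k1, k2, p1, p2, k3] as OpenCV has them; the pictures are not rectified), "rvec" (rotation vector, rad) and "tvec" (3), from world to camera coordinates, as OpenCV has them; the wrist camera has in their place "hand_eye" (4x4, takes a point from camera to tool coordinates, whose origin is the TCP and whose axes are the flange's). Camera axes: x right, y down, z forward; pixel columns grow to the right and rows downward; lengths in m; the calibration is good to about 2 mm. A picture is of the moment at which its call begins: read the wrist's pose just before it. camera_params takes no time and is no camera call.
- ctrl.close_job(): hands the job in; it is judged then, once.
The state is a dict: "time": time; "joint_positions": joint angles; "qd": joint speeds; "joint_torque": joint torques, N m; "position": TCP position; "tool_rot": TCP orientation; "ft_force": force on the tool from outside, world axes, zero at the start; "torque": the same for the moment, N m; "grip_width": opening from 0.0 (shut) to 1.0 (fully open); "grip_force": force on a finger pad.
Only numpy, scipy, OpenCV 4.12 (cv2) and the standard library are available. Lean on these libraries where they do the work, as an engineer would, in place of code of your own. Each camera call takes 0.05 s, during which the arm holds its last target. There are 200 camera calls.

## Working session

There is one attempt and no reset: what is moved stays moved. The work goes in short steps, Python scripts to look and compute and a tool call to move; the robot and the scene stay as the last step left them, time stands still between calls to the robot, and variables do not carry over. Pictures are saved under pics/ and viewed, at most 14 in all, crops included, and the job is handed in when it is done.

Besides the shell and the picture viewer there is one more tool, called after "Request:" by a JSON object that holds its "api" and its "payload". step_arm: Moves the arm, as the interface text tells. Its arguments: {"type":"object","properties":{"targets":{"type":"array"},"force":{"type":"number"}},"required":["targets"]}

```bash
ls; mkdir -p pics; python3 - <<'E'
from bench import ctrl
import cv2,numpy as np
print(ctrl.get_state(),ctrl.tcp_to_grasp)
for n in("top","scene"):
    im,d=ctrl.get_image(n);cv2.imwrite(f"pics/{n}0.png",im[...,::-1]);np.savez(f"{n}0.npz",im=im,d=d)
    print(ctrl.camera_params(n))
E
```

```text
pics
{'time': 0.0, 'joint_positions': array([-1.1339051 ,  0.32177165, -0.0700933 ,  1.45168305,  0.02259436,
        1.37080011, -0.05688853]), 'qd': array([-1.29506234e-03,  1.63475608e-03,  1.13521223e-03,  5.83889227e-04,
       -2.80658104e-04,  5.28603444e-04, -1.31698442e-05]), 'joint_torque': array([ 8.22711245e-04, -4.91286671e+01, -4.03750464e-01, -3.12522984e+01,
       -6.41619391e-02,  4.36263671e-02,  1.68750671e-04]), 'position': array([0.26650985, 0.59223866, 0.22149089]), 'tool_rot': array([-6.59044053e-01, -3.07137604e+00,  2.90634696e-03]), 'ft_force': array([-0.65248705,  0.29684025, -0.35388151]), 'torque': array([ 0.00313183, -0.04948437, -0.00151636]), 'grip_force': 0.0, 'grip_width': 1.0010630922641839} -0.0187
{'intrinsics': array([[437.50291241,   0.        , 324.65457669],
       [  0.        , 437.50291241, 204.35519393],
       [  0.        ,   0.        ,   1.        ]]), 'distortion': array([-0.06009105,  0.        ,  0.        ,  0.        ,  0.        ]), 'rvec': array([ 2.15365214, -2.20880512,  0.09197275]), 'tvec': array([0.01477698, 0.53364942, 1.0546914 ])}
{'intrinsics': array([[496.05997857,   0.        , 317.80590815],
       [  0.        , 496.05997857, 195.41043586],
       [  0.        ,   0.        ,   1.        ]]), 'distortion': array([-0.15277927,  0.        ,  0.        ,  0.        ,  0.        ]), 'rvec': array([ 1.10494055,  2.33206153, -1.04656948]), 'tvec': array([ 0.34598165, -0.24574426,  1.48359345])}
```

View pics/top0.png

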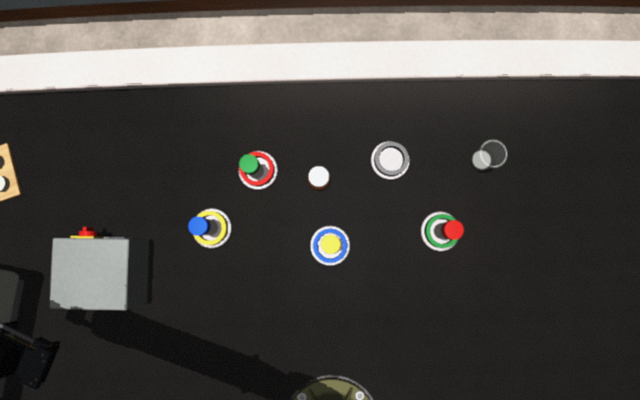

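View pics/scene0.png

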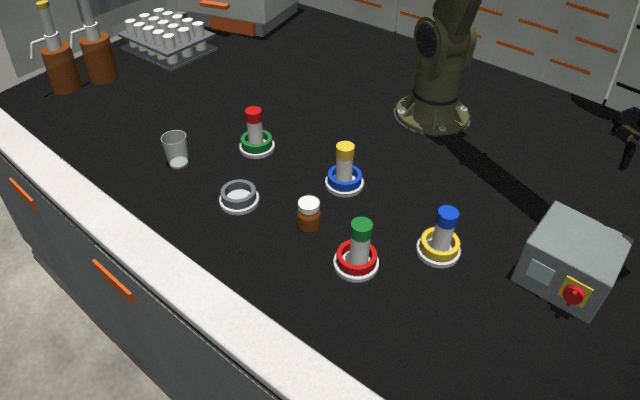

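The top view shows green cap in the red well (258,170), blue in yellow (211,228), yellow in blue (330,245) and red in green (440,231). The spare is empty at (391,160) and the jar is at (318,178). So there are two swaps, six moves in all.

```bash
cat > h.py <<'E'
import cv2,numpy as np
from bench import ctrl
def world(name,im,d):
    p=ctrl.camera_params(name);R=cv2.Rodrigues(p["rvec"])[0]
    v,u=np.mgrid[:400,:640]
    n=cv2.undistortPoints(np.dstack([u,v]).reshape(-1,1,2).astype(float),p["intrinsics"],p["distortion"]).reshape(400,640,2)
    ray=np.dstack([n,np.ones((400,640))])
    W=(ray*d[...,None]-p["tvec"])@R
    C=-R.T@p["tvec"]; return W,ray@R,C
def masks(im):
    h=cv2.cvtColor(im,cv2.COLOR_RGB2HSV);H,S,V=[h[...,i].astype(int) for i in range(3)];ok=(S>120)&(V>60)
    return {"red":ok&((H<6)|(H>172)),"yellow":ok&(H>20)&(H<35),"green":ok&(H>45)&(H<85),"blue":ok&(H>100)&(H<130)}
def plane(ray,C,m,z):
    r=ray[m]; return (C+r*((z-C[2])/r[:,2])[:,None])[:,:2]
def circ(P):
    A=np.c_[2*P,np.ones(len(P))];s=np.linalg.lstsq(A,(P**2).sum(1),rcond=None)[0]
    return s[:2],np.sqrt(s[2]+s[:2]@s[:2])
def caps(name,im,d):
    W,ray,C=world(name,im,d);out={}
    for k,m in masks(im).items():
        t=m&(W[...,2]>.085)&(W[...,2]<.35)&(d>0)
        if t.sum()<20: continue
        z=np.percentile(W[...,2][t],90); t&=abs(W[...,2]-z)<.006
        (c,r)=cv2.minEnclosingCircle(plane(ray,C,t,z).astype(np.float32)); out[k]=(np.round(c,4),round(r,4),round(z,4),t.sum())
    return out
E
python3 - <<'E'
from h import *
for n in("top","scene"):
    f=np.load(n+"0.npz");im,d=f["im"],f["d"];W,ray,C=world(n,im,d);z=W[...,2]
    print(n,"bench z",np.median(z[(W[...,0]>.45)&(W[...,0]<.8)&(abs(W[...,1])<.3)]))
    for k,v in caps(n,im,d).items():print("cap",k,v)
    for k,m in masks(im).items():
        t=m&(abs(z-.036)<.006)&(W[...,0]>.3)&(W[...,0]<.95)&(abs(W[...,1])<.4)
        P=plane(ray,C,t,.036);c,r=circ(P);(mc,mr)=cv2.minEnclosingCircle(P.astype(np.float32));print("well",k,t.sum(),c.round(4),r.round(4),"enc",np.round(mc,4),round(mr,4),np.median(z[t]).round(4))
    for k,lo,hi in(("jar",.06,.08),("spare",.03,.042)):
        u,v={"top":{"jar":(318,177),"spare":(391,160)},"scene":{"jar":(308,206),"spare":(239,195)}}[n][k]
        vv,uu=np.mgrid[:400,:640];t=(abs(uu-u)<26)&(abs(vv-v)<26)&(z>lo)&(z<hi)
        P=plane(ray,C,t,(lo+hi)/2);print(k,circ(P),cv2.minEnclosingCircle(P.astype(np.float32)))
E
```

```text
top bench z 0.001055588206449267
cap red (array([ 0.4613, -0.283 ]), 0.0218, np.float64(0.1246), np.int64(272))
cap yellow (array([0.5325, 0.073 ]), 0.1453, np.float64(0.1248), np.int64(262))
cap green (array([0.6218, 0.1715]), 0.0222, np.float64(0.1248), np.int64(266))
cap blue (array([0.4845, 0.2853]), 0.0221, np.float64(0.1247), np.int64(291))
well red 300 [0.6257 0.167 ] 0.0368 enc [0.6259 0.1669] 0.0423 0.0361
well yellow 286 [0.4569 0.0332] 0.2448 enc [0.452  0.0012] 0.3192 0.0364
well green 223 [ 0.4615 -0.2819] 0.0364 enc [ 0.4609 -0.2826] 0.0414 0.0362
well blue 329 [ 0.4336 -0.0084] 0.036 enc [ 0.4334 -0.0085] 0.0402 0.0367
jar (array([0.59654911, 0.01469695]), np.float64(0.01699845282853541)) ((0.596329927444458, 0.014321652241051197), 0.0241985023021698)
spare (array([ 0.64223398, -0.16464665]), np.float64(0.036826381095430745)) ((0.6421716809272766, -0.1646518111228943), 0.04252895340323448)
scene bench z 0.0011351309313420636
cap red (array([ 0.4683, -0.2795]), 0.0247, np.float64(0.1238), np.int64(135))
cap yellow (array([ 0.4502, -0.2724]), 0.8233, np.float64(0.3074), np.int64(68))
cap green (array([0.6272, 0.1738]), 0.0235, np.float64(0.1235), np.int64(304))
cap blue (array([0.4904, 0.2886]), 0.0242, np.float64(0.1234), np.int64(280))
well red 430 [0.6299 0.1689] 0.037 enc [0.6308 0.1692] 0.0444 0.0357
well yellow 401 [0.4873 0.2853] 0.0369 enc [0.4876 0.2859] 0.0455 0.036
well green 210 [ 0.4655 -0.2808] 0.0371 enc [ 0.4655 -0.2801] 0.0455 0.0364
well blue 292 [ 0.4381 -0.0067] 0.0371 enc [ 0.4397 -0.005 ] 0.0464 0.0361
jar (array([0.60325331, 0.01773433]), np.float64(0.01906054035680822)) ((0.6031224131584167, 0.01799333468079567), 0.029450079426169395)
spare (array([ 0.64598469, -0.16229975]), np.float64(0.036930165868898156)) ((0.6463119983673096, -0.1624719202518463), 0.045423828065395355)
```

Request:
{"api": "step_arm", "payload": {"targets": [[2.4,-2.8,0,0,0,0,1],[2.4,-2.8,0,0,0,0,1],[2.4,-2.8,0,0,0,0,1],[2.4,-2.8,0,0,0,0,1],[2.4,-2.8,0,0,0,0,1]], "force": 25}}

```text
time: 0.52
position: [0.3874, 0.4511, 0.2221]
tool_rot: [-0.659, -3.071, 0.001]
ft_force: [0.6, -0.2, 0.3]
grip_width: 1.0
grip_force: 0.0
```

Request:
{"api": "step_arm", "payload": {"targets": [[2.4,-2.8,0,0,0,0,1],[2.4,-2.8,0,0,0,0,1],[2.4,-2.8,0,0,0,0,1],[2.4,-2.8,0,0,0,0,1],[2.4,-2.8,0,0,0,0,1]]}}

```text
time: 0.93
position: [0.5074, 0.3111, 0.2223]
tool_rot: [-0.659, -3.071, 0.0]
ft_force: [0.6, -0.6, -0.1]
grip_width: 0.996
grip_force: 0.0
```

Request:
{"api": "step_arm", "payload": {"targets": [[2.4,-2.8,0,0,0,0,1],[2.4,-2.8,0,0,0,0,1],[2.4,-2.8,0,0,0,0,1],[0,0,0,0,0,0,1],[0,0,0,0,0,0,1]]}}

```text
time: 1.35
position: [0.5801, 0.2253, 0.2219]
tool_rot: [-0.668, -3.07, 0.002]
ft_force: [-0.1, 1.3, 0.7]
grip_width: 0.997
grip_force: 0.0
```

```bash
cat >> h.py <<'E'
def wrist():
    s=ctrl.get_state();im,d=ctrl.get_image("wrist");p=ctrl.camera_params("wrist")
    T=np.eye(4);T[:3,:3]=cv2.Rodrigues(s["tool_rot"])[0];T[:3,3]=s["position"];T=T@p["hand_eye"]
    v,u=np.mgrid[:400,:640]
    n=cv2.undistortPoints(np.dstack([u,v]).reshape(-1,1,2).astype(float),p["intrinsics"],p["distortion"]).reshape(400,640,2)
    ray=np.dstack([n,np.ones((400,640))])@T[:3,:3].T
    return im,d,ray*d[...,None]+T[:3,3],ray,T[:3,3]
def report(im,d,W,ray,C):
    z=W[...,2];ring={k:m&(abs(z-.036)<.006) for k,m in masks(im).items()}
    S=cv2.cvtColor(im,cv2.COLOR_RGB2HSV)[...,1]; ring["grey"]=(S<60)&(abs(z-.036)<.004)
    cap={k:m&(z>.116)&(z<.130) for k,m in masks(im).items()}
    for nm,ms,zz in(("cap",cap,.122),("well",ring,.036)):
        for k,m in ms.items():
            n,l,st,_=cv2.connectedComponentsWithStats(m.astype(np.uint8))
            for i in range(1,n):
                if st[i,4]<120: continue
                t=l==i;P=plane(ray,C,t,zz);(c,r)=cv2.minEnclosingCircle(P.astype(np.float32));g=circ(P)
                if .015<r<.06: print(nm,k,"enc",np.round(c,4),round(r,4),"fit",g[0].round(4),g[1].round(4),"z",np.median(z[t]).round(4),st[i].tolist())
E
python3 - <<'E'
from h import *
for n in("top","scene"):
    f=np.load(n+"0.npz");print(n);report(f["im"],f["d"],*world(n,f["im"],f["d"]))
w=wrist();cv2.imwrite("pics/w1.png",w[0][...,::-1]);print("wrist");report(*w)
E
```

```text
top
cap red enc [ 0.4614 -0.2838] 0.0218 fit [ 0.4619 -0.2838] 0.015 z 0.1224 [444, 221, 19, 19, 280]
cap yellow enc [ 0.4373 -0.0085] 0.0205 fit [ 0.4374 -0.0089] 0.0143 z 0.1229 [322, 235, 18, 18, 261]
cap green enc [0.623  0.1713] 0.0225 fit [0.6229 0.171 ] 0.0152 z 0.1226 [239, 154, 20, 20, 275]
cap blue enc [0.4851 0.2855] 0.0227 fit [0.4846 0.2861] 0.0155 z 0.1224 [188, 217, 20, 19, 298]
well red enc [0.6259 0.1669] 0.0423 fit [0.6257 0.167 ] 0.0368 z 0.0361 [239, 152, 35, 34, 300]
well yellow enc [0.4831 0.2833] 0.0422 fit [0.4832 0.2834] 0.0367 z 0.0365 [194, 212, 33, 33, 284]
well green enc [ 0.4609 -0.2826] 0.0414 fit [ 0.4615 -0.2819] 0.0364 z 0.0362 [426, 215, 31, 32, 223]
well blue enc [ 0.4334 -0.0085] 0.0402 fit [ 0.4336 -0.0084] 0.036 z 0.0367 [314, 229, 33, 33, 329]
well grey enc [ 0.6423 -0.165 ] 0.0423 fit [ 0.6425 -0.1649] 0.0368 z 0.0365 [375, 142, 34, 34, 403]
scene
cap red enc [ 0.4646 -0.2796] 0.0255 fit [ 0.466 -0.281] 0.0169 z 0.1224 [245, 106, 17, 11, 142]
cap yellow enc [ 0.4428 -0.0077] 0.0259 fit [ 0.4418 -0.0062] 0.017 z 0.1224 [336, 141, 19, 13, 196]
c
[... 778 characters left out ...]
 131]
wrist
cap yellow enc [ 0.4396 -0.0052] 0.025 fit [ 0.4388 -0.0047] 0.0165 z 0.1224 [21, 143, 48, 45, 1658]
cap green enc [0.622  0.1721] 0.0224 fit [0.6221 0.1723] 0.0156 z 0.1225 [271, 235, 42, 38, 1264]
well red enc [0.6253 0.1675] 0.0424 fit [0.6258 0.1681] 0.0372 z 0.0364 [265, 196, 61, 49, 656]
well red enc [0.6467 0.1881] 0.0238 fit [0.6457 0.1866] 0.0137 z 0.0365 [314, 217, 14, 33, 169]
well yellow enc [0.4837 0.2847] 0.0415 fit [0.4836 0.2854] 0.0368 z 0.0364 [298, 43, 73, 77, 1417]
well blue enc [0.4378 0.0056] 0.0392 fit [ 0.4347 -0.0049] 0.0402 z 0.0334 [100, 116, 39, 63, 232]
well grey enc [ 0.4397 -0.0032] 0.019 fit [ 0.4387 -0.0058] 0.0178 z 0.0363 [103, 137, 20, 31, 137]
```

View pics/w1.png

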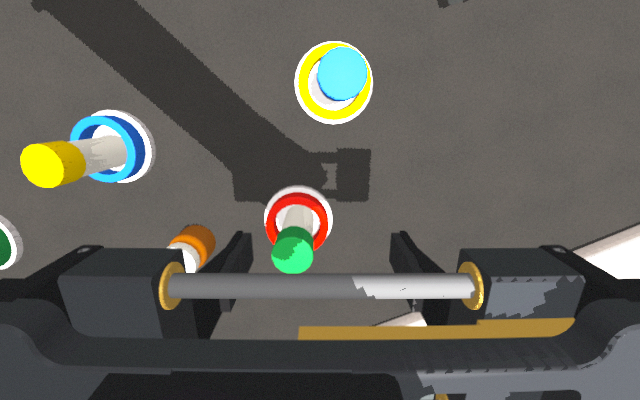

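The wrist view shows the green cap at (292,250) and the blue cap at (342,74). The wrist and top measurements agree to about 2 mm. Next is green to spare.

Request:
{"api": "step_arm", "payload": {"targets": [[1.5,-1.9,0,0,0,0,1],[1.5,-1.9,0,0,0,0,1],[1.4,-1.8,0,0,0,0,1],[0,0,0,0,0,0,1],[0,0,0,0,0,0,1]]}}

```text
time: 1.82
position: [0.6223, 0.1732, 0.2222]
tool_rot: [-0.659, -3.071, -0.0]
ft_force: [-0.6, 0.5, -0.2]
grip_width: 1.0
grip_force: 0.0
```

Request:
{"api": "step_arm", "payload": {"targets": [[0,-0.1,-3.4,0,0,0,1],[0,0,-3.4,0,0,0,1],[0,0,-3.4,0,0,0,1],[0,0,-2.4,0,0,0,1],[0,0,-1.0,0,0,0,1]]}}

```text
time: 2.23
position: [0.6184, 0.1744, 0.082]
tool_rot: [-0.651, -3.066, 0.003]
ft_force: [-0.7, 1.7, -0.6]
grip_width: 0.999
grip_force: 0.0
```

Request:
{"api": "step_arm", "payload": {"targets": [[0,0,0,0,0,0,0.4],[0,0,0,0,0,0,0.4],[0,0,0,0,0,0,0.4],[0,0,0,0,0,0,0.3],[0,0,0,0,0,0,0.3]]}}

```text
time: 2.65
position: [0.6239, 0.1722, 0.0886]
tool_rot: [0.658, 3.069, 0.003]
ft_force: [0.3, 0.7, -0.2]
grip_width: 0.706
grip_force: 0.0
```

Request:
{"api": "step_arm", "payload": {"targets": [[0,0,0,0,0,0,0.3],[0,0,0,0,0,0,0.3],[0,0,0,0,0,0,0.3],[0,0,0,0,0,0,0.3],[0,0,0,0,0,0,0.3]]}}

```text
time: 3.07
position: [0.6231, 0.1719, 0.0871]
tool_rot: [0.659, 3.071, 0.001]
ft_force: [-0.4, 0.3, 3.3]
grip_width: 0.498
grip_force: 25.0
```

Request:
{"api": "step_arm", "payload": {"targets": [[0,0,0,0,0,0,0.3],[0,0,0,0,0,0,0.3],[0,0,0,0,0,0,0.3],[0,0,0,0,0,0,0.3],[0,0,0,0,0,0,0.3]]}}

```text
time: 3.48
position: [0.6231, 0.1719, 0.0871]
tool_rot: [0.659, 3.071, 0.001]
ft_force: [-0.1, 1.6, 4.9]
grip_width: 0.497
grip_force: 25.0
```

Request:
{"api": "step_arm", "payload": {"targets": [[0,0,1.5,0,0,0,0.3],[0,0,3,0,0,0,0.3],[0,0,3.5,0,0,0,0.3],[0,0,3.5,0,0,0,0.3],[0,0,2.5,0,0,0,0.3]]}}

```text
time: 3.9
position: [0.6228, 0.1716, 0.2285]
tool_rot: [0.659, 3.071, 0.0]
ft_force: [-0.1, 0.5, -0.6]
grip_width: 0.497
grip_force: 25.0
```

Request:
{"api": "step_arm", "payload": {"targets": [[0,-1,1,0,0,0,0.3],[0,-2,0,0,0,0,0.3],[0,-3,0,0,0,0,0.3],[0.2,-3.5,0,0,0,0,0.3],[0.2,-3.5,0,0,0,0,0.3]]}}

```text
time: 4.32
position: [0.6253, 0.04, 0.2341]
tool_rot: [-0.657, -3.069, 0.003]
ft_force: [0.8, 0.7, -1.1]
grip_width: 0.504
grip_force: 25.0
```

Request:
{"api": "step_arm", "payload": {"targets": [[0.3,-3.5,0,0,0,0,0.3],[0.3,-3.5,0,0,0,0,0.3],[0.3,-3.5,0,0,0,0,0.3],[0.3,-3.5,0,0,0,0,0.3],[0.3,-3,0,0,0,0,0.3]]}}

```text
time: 4.73
position: [0.6398, -0.1322, 0.2342]
tool_rot: [-0.662, -3.067, 0.003]
ft_force: [1.0, -0.8, -1.6]
grip_width: 0.495
grip_force: 25.0
```

Request:
{"api": "step_arm", "payload": {"targets": [[0,-2,0,0,0,0,0.3],[0,-1.1,0,0,0,0,0.3],[0,0,0,0,0,0,0.3],[0,0,0,0,0,0,0.3],[0,0,0,0,0,0,0.3]]}}

```text
time: 5.15
position: [0.6418, -0.1566, 0.2357]
tool_rot: [-0.655, -3.071, -0.003]
ft_force: [0.4, 0.4, -1.2]
grip_width: 0.501
grip_force: 25.0
```

```bash
python3 - <<'E'
from h import *
w=wrist();cv2.imwrite("pics/w2.png",w[0][...,::-1]);report(*w)
im,d=ctrl.get_image("scene");cv2.imwrite("pics/s2.png",im[...,::-1])
E
```

```text
cap red enc [ 0.4644 -0.2836] 0.0241 fit [ 0.4638 -0.2831] 0.016 z 0.1225 [91, 53, 52, 51, 1961]
well red enc [0.6259 0.165 ] 0.0439 fit [0.6255 0.1649] 0.0366 z 0.036 [527, 18, 72, 75, 2180]
well green enc [ 0.4633 -0.2819] 0.0429 fit [ 0.463  -0.2819] 0.0366 z 0.0365 [137, 47, 64, 73, 1470]
well grey enc [ 0.643  -0.1653] 0.0418 fit [ 0.6427 -0.1652] 0.0364 z 0.0365 [284, 147, 64, 58, 1115]
```

View pics/s2.png

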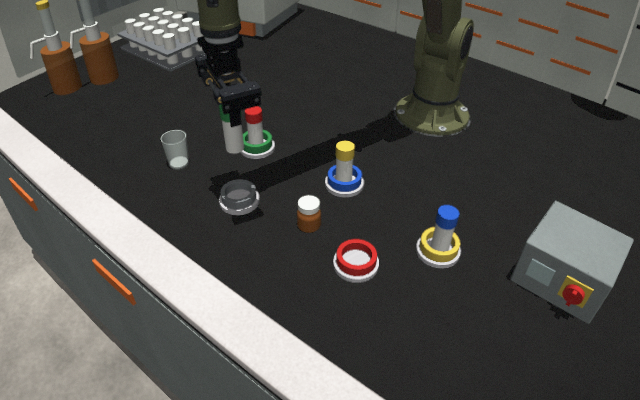

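The scene view shows the vessel held upright above the bench at (232,130), with the spare well below it. Lowering it now.

Request:
{"api": "step_arm", "payload": {"targets": [[0.1,-0.6,-1.5,0,0,0,0.3],[0,0,-3,0,0,0,0.3],[0,0,-3.5,0,0,0,0.3],[0,0,-2.5,0,0,0,0.3],[0,0,-1.5,0,0,0,0.3]]}}

```text
time: 5.67
position: [0.6411, -0.1625, 0.1128]
tool_rot: [-0.654, -3.068, -0.001]
ft_force: [0.1, 0.3, -2.1]
grip_width: 0.501
grip_force: 25.0
```

Request:
{"api": "step_arm", "payload": {"targets": [[0,0,-1,0,0,0,0.3],[0,0,-0.8,0,0,0,0.3],[0,0,-0.6,0,0,0,0.3],[0,0,-0.3,0,0,0,0.3],[0,0,0,0,0,0,0.3]]}}

```text
time: 6.08
position: [0.643, -0.165, 0.0898]
tool_rot: [0.659, 3.071, 0.0]
ft_force: [0.1, 0.1, -1.4]
grip_width: 0.498
grip_force: 25.0
```

Request:
{"api": "step_arm", "payload": {"targets": [[0,0,-0.1,0,0,0,0.3],[0,0,-0.1,0,0,0,0.3],[0,0,0,0,0,0,0.3],[0,0,0,0,0,0,0.3],[0,0,0,0,0,0,0.3]]}}

```text
time: 6.5
position: [0.6429, -0.1653, 0.0879]
tool_rot: [0.659, 3.071, 0.0]
ft_force: [-0.1, 0.1, -1.5]
grip_width: 0.498
grip_force: 25.0
```

Request:
{"api": "step_arm", "payload": {"targets": [[0,0,-0.1,0,0,0,0.3],[0,0,0,0,0,0,0.3],[0,0,0,0,0,0,0.3],[0,0,0,0,0,0,0.3],[0,0,0,0,0,0,0.3]]}}

```text
time: 6.92
position: [0.6431, -0.1653, 0.0871]
tool_rot: [0.659, 3.071, 0.0]
ft_force: [-0.6, -0.1, 1.7]
grip_width: 0.499
grip_force: 25.0
```

Request:
{"api": "step_arm", "payload": {"targets": [[0,0,0,0,0,0,0.6],[0,0,0,0,0,0,0.7],[0,0,0,0,0,0,0.8],[0,0,0,0,0,0,0.9],[0,0,0,0,0,0,1]]}}

```text
time: 7.33
position: [0.6425, -0.1652, 0.0863]
tool_rot: [-0.659, -3.071, -0.0]
ft_force: [0.6, 0.4, 0.1]
grip_width: 0.789
grip_force: 0.0
```

Request:
{"api": "step_arm", "payload": {"targets": [[0,0,0,0,0,0,1],[0,0,0,0,0,0,1],[0,0,0,0,0,0,1],[0,0,0,0,0,0,1],[0,0,0,0,0,0,1]]}}

```text
time: 7.75
position: [0.6427, -0.1652, 0.0866]
tool_rot: [0.659, 3.072, 0.0]
ft_force: [-0.3, -0.0, -0.1]
grip_width: 0.991
grip_force: 0.0
```

Request:
{"api": "step_arm", "payload": {"targets": [[0,0,1.5,0,0,0,1],[0,0,3,0,0,0,1],[0,0,3.5,0,0,0,1],[0,0,3.5,0,0,0,1],[0,0,2,0,0,0,1]]}}

```text
time: 8.17
position: [0.644, -0.1658, 0.2262]
tool_rot: [0.658, 3.066, 0.0]
ft_force: [0.5, -0.6, 0.3]
grip_width: 1.003
grip_force: 0.0
```

Request:
{"api": "step_arm", "payload": {"targets": [[-1.8,-1.2,0,0,0,0,1],[-3,-2,0,0,0,0,1],[-3,-2,0,0,0,0,1],[-3,-2,0,0,0,0,1],[-3,-2,0,0,0,0,1]]}}

```text
time: 8.58
position: [0.5032, -0.258, 0.2216]
tool_rot: [0.659, 3.071, 0.0]
ft_force: [0.2, -0.4, 0.7]
grip_width: 0.999
grip_force: 0.0
```

Request:
{"api": "step_arm", "payload": {"targets": [[-2.7,-1.8,0,0,0,0,1],[-1.5,-0.8,0,0,0,0,1],[0,0,0,0,0,0,1],[0,0,0,0,0,0,1],[0,0,0,0,0,0,1]]}}

```text
time: 9.0
position: [0.4643, -0.2817, 0.2217]
tool_rot: [0.656, 3.071, 0.001]
ft_force: [0.8, -0.5, -0.6]
grip_width: 1.002
grip_force: 0.0
```

```bash
python3 - <<'E'
from h import *
w=wrist();report(*w)
im,d=ctrl.get_image("top");cv2.imwrite("pics/t3.png",im[...,::-1]);print("top");report(im,d,*world("top",im,d))
E
```

```text
cap red enc [ 0.4619 -0.2846] 0.0222 fit [ 0.4615 -0.2855] 0.015 z 0.1226 [296, 175, 42, 44, 1418]
cap yellow enc [ 0.4366 -0.0112] 0.0248 fit [ 0.4368 -0.0105] 0.0163 z 0.1223 [568, 21, 56, 55, 2267]
well green enc [ 0.4613 -0.2834] 0.0417 fit [ 0.4611 -0.2831] 0.0364 z 0.0365 [287, 143, 66, 57, 948]
well blue enc [ 0.4299 -0.0238] 0.0387 fit [ 0.4329 -0.0111] 0.0406 z 0.0333 [491, 24, 27, 73, 236]
well grey enc [ 0.4361 -0.0123] 0.0194 fit [ 0.4367 -0.01  ] 0.0178 z 0.0364 [512, 44, 17, 37, 146]
well grey enc [ 0.6268 -0.1595] 0.0388 fit [ 0.6357 -0.1632] 0.0323 z 0.0361 [423, 230, 57, 28, 530]
top
cap yellow enc [ 0.4373 -0.0085] 0.0205 fit [ 0.4375 -0.0089] 0.0143 z 0.1226 [322, 235, 18, 18, 262]
cap green enc [ 0.6428 -0.1654] 0.0224 fit [ 0.6424 -0.1655] 0.0154 z 0.1226 [388, 142, 20, 19, 285]
cap blue enc [0.4849 0.2854] 0.0228 fit [0.4848 0.2857] 0.0157 z 0.1224 [188, 217, 21, 19, 304]
well red enc [0.6257 0.1674] 0.0423 fit [0.6255 0.1669] 0.0368 z 0.0362 [239, 152, 35, 34, 384]
well yellow enc [0.4831 0.2833] 0.0422 fit [0.4832 0.2834] 0.0367 z 0.0364 [194, 212, 32, 33, 286]
well green enc [ 0.457  -0.2804] 0.0401 fit [ 0.4615 -0.2822] 0.0365 z 0.0363 [426, 222, 30, 25, 131]
well blue enc [ 0.4334 -0.0086] 0.0402 fit [ 0.4336 -0.0084] 0.036 z 0.0368 [314, 229, 33, 33, 330]
well grey enc [ 0.6423 -0.1646] 0.0422 fit [ 0.6426 -0.165 ] 0.037 z 0.0363 [375, 142, 34, 34, 309]
```

Request:
{"api": "step_arm", "payload": {"targets": [[0,-0.1,-3,0,0,0,1],[0,0,-3.5,0,0,0,1],[0,0,-3.5,0,0,0,1],[0,0,-2.5,0,0,0,1],[0,0,-1.0,0,0,0,1]]}}

```text
time: 9.52
position: [0.4613, -0.2817, 0.0823]
tool_rot: [-0.654, -3.066, -0.002]
ft_force: [0.1, 1.0, -0.1]
grip_width: 0.998
grip_force: 0.0
```

Request:
{"api": "step_arm", "payload": {"targets": [[0,0,0,0,0,0,0.3],[0,0,0,0,0,0,0.3],[0,0,0,0,0,0,0.3],[0,0,0,0,0,0,0.3],[0,0,0,0,0,0,0.3]]}}

```text
time: 9.93
position: [0.4639, -0.2848, 0.0883]
tool_rot: [0.658, 3.069, -0.0]
ft_force: [0.3, 0.3, -0.2]
grip_width: 0.703
grip_force: 0.0
```

Request:
{"api": "step_arm", "payload": {"targets": [[0,0,0,0,0,0,0.3],[0,0,0,0,0,0,0.3],[0,0,0,0,0,0,0.3],[0,0,0,0,0,0,0.3],[0,0,0,0,0,0,0.3]]}}

```text
time: 10.35
position: [0.4631, -0.2843, 0.0871]
tool_rot: [0.659, 3.071, 0.0]
ft_force: [-1.2, -0.2, 2.4]
grip_width: 0.496
grip_force: 25.0
```

Request:
{"api": "step_arm", "payload": {"targets": [[0,0,0,0,0,0,0.3],[0,0,0,0,0,0,0.3],[0,0,0,0,0,0,0.3],[0,0,0,0,0,0,0.3],[0,0,0,0,0,0,0.3]]}}

```text
time: 10.77
position: [0.4631, -0.2843, 0.087]
tool_rot: [0.659, 3.071, 0.0]
ft_force: [-0.2, 1.6, 5.5]
grip_width: 0.499
grip_force: 25.0
```

Request:
{"api": "step_arm", "payload": {"targets": [[0,0,1.5,0,0,0,0.3],[0,0,3,0,0,0,0.3],[0,0,3.5,0,0,0,0.3],[0,0,3.5,0,0,0,0.3],[0,0,3.5,0,0,0,0.3]]}}

```text
time: 11.18
position: [0.4617, -0.2839, 0.2369]
tool_rot: [-0.659, -3.069, -0.0]
ft_force: [1.2, 0.0, -1.1]
grip_width: 0.5
grip_force: 25.0
```

Request:
{"api": "step_arm", "payload": {"targets": [[0.4,1,0,0,0,0,0.3],[0.7,2,0,0,0,0,0.3],[1.1,3,0,0,0,0,0.3],[1.2,3.3,0,0,0,0,0.3],[1.2,3.3,0,0,0,0,0.3]]}}

```text
time: 11.6
position: [0.5082, -0.157, 0.2353]
tool_rot: [-0.661, -3.07, -0.0]
ft_force: [0.8, -0.1, -1.2]
grip_width: 0.497
grip_force: 25.0
```

Request:
{"api": "step_arm", "payload": {"targets": [[1.2,3.3,0,0,0,0,0.3],[1.2,3.3,0,0,0,0,0.3],[1.2,3.3,0,0,0,0,0.3],[1.2,3.3,0,0,0,0,0.3],[1.2,3.3,0,0,0,0,0.3]]}}

```text
time: 12.02
position: [0.5683, 0.0086, 0.2349]
tool_rot: [-0.659, -3.07, 0.001]
ft_force: [0.3, 0.5, -1.7]
grip_width: 0.498
grip_force: 25.0
```

Request:
{"api": "step_arm", "payload": {"targets": [[1.2,3.3,0,0,0,0,0.3],[1.2,3.3,0,0,0,0,0.3],[1.2,3.3,0,0,0,0,0.3],[1.1,3,0,0,0,0,0.3],[0.7,2,0,0,0,0,0.3]]}}

```text
time: 12.43
position: [0.6222, 0.1604, 0.2342]
tool_rot: [-0.653, -3.07, -0.001]
ft_force: [-0.0, 0.3, -0.9]
grip_width: 0.498
grip_force: 25.0
```

Request:
{"api": "step_arm", "payload": {"targets": [[0.3,1.1,0,0,0,0,0.3],[0,0,0,0,0,0,0.3],[0,0,0,0,0,0,0.3],[0,0,0,0,0,0,0.3],[0,0,0,0,0,0,0.3]]}}

```text
time: 12.85
position: [0.6258, 0.1639, 0.2367]
tool_rot: [0.664, 3.07, -0.002]
ft_force: [0.6, -0.3, -1.6]
grip_width: 0.499
grip_force: 25.0
```

Request:
{"api": "step_arm", "payload": {"targets": [[0,0.1,-1.5,0,0,0,0.3],[0,0,-3,0,0,0,0.3],[0,0,-3.5,0,0,0,0.3],[0,0,-2.5,0,0,0,0.3],[0,0,-1.5,0,0,0,0.3]]}}

```text
time: 13.27
position: [0.6237, 0.1653, 0.1133]
tool_rot: [-0.662, -3.067, 0.004]
ft_force: [-1.0, -0.3, -1.5]
grip_width: 0.495
grip_force: 25.0
```

Request:
{"api": "step_arm", "payload": {"targets": [[0,0,-1,0,0,0,0.3],[0,0,-0.8,0,0,0,0.3],[0,0,-0.6,0,0,0,0.3],[0,0,-0.3,0,0,0,0.3],[0,0,-0.1,0,0,0,0.3]]}}

```text
time: 13.68
position: [0.6261, 0.1677, 0.089]
tool_rot: [0.659, 3.071, 0.001]
ft_force: [0.6, 0.1, -0.8]
grip_width: 0.497
grip_force: 25.0
```

Request:
{"api": "step_arm", "payload": {"targets": [[0,0,-0.1,0,0,0,0.3],[0,0,0,0,0,0,0.3],[0,0,-0.1,0,0,0,0.3],[0,0,0,0,0,0,0.3],[0,0,0,0,0,0,0.3]]}}

```text
time: 14.1
position: [0.6261, 0.168, 0.0872]
tool_rot: [0.659, 3.071, 0.001]
ft_force: [0.2, 0.1, -0.1]
grip_width: 0.5
grip_force: 25.0
```

Request:
{"api": "step_arm", "payload": {"targets": [[0,0,0,0,0,0,0.6],[0,0,0,0,0,0,0.7],[0,0,0,0,0,0,0.8],[0,0,0,0,0,0,0.9],[0,0,0,0,0,0,1]]}}

```text
time: 14.52
position: [0.6258, 0.1678, 0.0867]
tool_rot: [0.659, 3.072, 0.0]
ft_force: [-0.4, 0.4, 0.4]
grip_width: 0.79
grip_force: 0.0
```

Request:
{"api": "step_arm", "payload": {"targets": [[0,0,0,0,0,0,1],[0,0,0,0,0,0,1],[0,0,0,0,0,0,1],[0,0,0,0,0,0,1],[0,0,0,0,0,0,1]]}}

```text
time: 14.93
position: [0.6257, 0.1678, 0.0866]
tool_rot: [0.659, 3.072, 0.0]
ft_force: [-0.4, 0.8, -0.1]
grip_width: 0.993
grip_force: 0.0
```

Request:
{"api": "step_arm", "payload": {"targets": [[0,0,1.5,0,0,0,1],[0,0,3,0,0,0,1],[0,0,3.5,0,0,0,1],[0,0,3.5,0,0,0,1],[0,0,2,0,0,0,1]]}}

```text
time: 15.35
position: [0.6272, 0.1681, 0.2262]
tool_rot: [0.658, 3.067, 0.004]
ft_force: [0.1, 0.1, -0.2]
grip_width: 1.001
grip_force: 0.0
```

Request:
{"api": "step_arm", "payload": {"targets": [[0,-2,0,0,0,0,1],[0.2,-3.5,0,0,0,0,1],[0.2,-3.5,0,0,0,0,1],[0.2,-3.5,0,0,0,0,1],[0.2,-3.5,0,0,0,0,1]]}}

```text
time: 15.77
position: [0.6336, 0.0063, 0.2218]
tool_rot: [0.658, 3.071, 0.0]
ft_force: [-0.7, 0.6, -0.1]
grip_width: 1.0
grip_force: 0.0
```

Request:
{"api": "step_arm", "payload": {"targets": [[0.2,-3.5,0,0,0,0,1],[0.2,-3.5,0,0,0,0,1],[0.2,-3.5,0,0,0,0,1],[0.2,-3.5,0,0,0,0,1],[0,-2.5,0,0,0,0,1]]}}

```text
time: 16.18
position: [0.6412, -0.1616, 0.2217]
tool_rot: [0.664, 3.07, -0.003]
ft_force: [0.3, -0.4, 1.1]
grip_width: 1.001
grip_force: 0.0
```

Request:
{"api": "step_arm", "payload": {"targets": [[0,-0.8,0,0,0,0,1],[0,0,0,0,0,0,1],[0,0,0,0,0,0,1],[0,0,0,0,0,0,1],[0,0,0,0,0,0,1]]}}

```text
time: 16.6
position: [0.6423, -0.1622, 0.2215]
tool_rot: [-0.653, -3.073, -0.002]
ft_force: [-0.2, 0.2, -0.8]
grip_width: 1.0
grip_force: 0.0
```

```bash
python3 - <<'E'
from h import *
w=wrist();report(*w);print(ctrl.get_state()["position"])
im,d=ctrl.get_image("top");cv2.imwrite("pics/t4.png",im[...,::-1]);print("top");report(im,d,*world("top",im,d))
E
```

```text
cap red enc [0.6226 0.147 ] 0.0157 fit [0.6226 0.1488] 0.009 z 0.1189 [630, 21, 10, 39, 235]
cap green enc [ 0.6429 -0.1656] 0.022 fit [ 0.6428 -0.1655] 0.0154 z 0.1225 [297, 179, 44, 43, 1506]
well red enc [0.6253 0.1644] 0.0439 fit [0.6254 0.1647] 0.0367 z 0.0361 [540, 12, 69, 79, 1845]
well green enc [ 0.4631 -0.282 ] 0.0433 fit [ 0.4629 -0.282 ] 0.0366 z 0.0364 [126, 41, 75, 77, 2190]
well grey enc [0.6246 0.1636] 0.0196 fit [0.6247 0.1648] 0.0176 z 0.0358 [560, 33, 19, 37, 184]
well grey enc [ 0.6431 -0.1654] 0.0419 fit [ 0.643  -0.1652] 0.0366 z 0.0365 [286, 146, 67, 57, 1148]
well grey enc [ 0.6356 -0.3862] 0.0262 fit [ 0.6395 -0.3955] 0.0263 z 0.0362 [152, 225, 34, 27, 131]
[ 0.64221301 -0.16254472  0.22156738]
top
cap red enc [0.6249 0.1675] 0.0223 fit [0.625  0.1674] 0.0156 z 0.1226 [241, 153, 19, 20, 296]
cap yellow enc [ 0.4373 -0.0085] 0.0205 fit [ 0.4374 -0.0089] 0.0143 z 0.1227 [322, 236, 18, 17, 261]
cap green enc [ 0.6421 -0.1646] 0.0215 fit [ 0.6417 -0.1643] 0.0143 z 0.1228 [388, 143, 19, 17, 239]
cap blue enc [0.4848 0.2858] 0.0224 fit [0.4848 0.286 ] 0.0156 z 0.1224 [188, 217, 20, 19, 300]
well red enc [0.6256 0.1673] 0.0424 fit [0.6259 0.1672] 0.0369 z 0.0363 [239, 152, 35, 34, 311]
well yellow enc [0.4831 0.2833] 0.0422 fit [0.4832 0.2835] 0.0367 z 0.0363 [194, 212, 32, 33, 285]
well blue enc [ 0.4334 -0.0085] 0.0402 fit [ 0.4336 -0.0084] 0.036 z 0.0365 [314, 229, 33, 33, 326]
well grey enc [ 0.6423 -0.1642] 0.0421 fit [ 0.6423 -0.1635] 0.0362 z 0.0362 [375, 142, 31, 34, 267]
```

Red is centred in its well. Next is green from the spare well to the green well.

Request:
{"api": "step_arm", "payload": {"targets": [[0,0,-3,0,0,0,1],[0,0,-3.5,0,0,0,1],[0,0,-3.5,0,0,0,1],[0,0,-2.5,0,0,0,1],[0,0,-1.0,0,0,0,1]]}}

```text
time: 17.12
position: [0.6391, -0.1632, 0.0819]
tool_rot: [-0.655, -3.065, -0.001]
ft_force: [0.0, -0.3, -0.3]
grip_width: 0.999
grip_force: 0.0
```

Request:
{"api": "step_arm", "payload": {"targets": [[0,0,0,0,0,0,0.3],[0,0,0,0,0,0,0.3],[0,0,0,0,0,0,0.3],[0,0,0,0,0,0,0.3],[0,0,0,0,0,0,0.3]]}}

```text
time: 17.53
position: [0.643, -0.1655, 0.0887]
tool_rot: [0.658, 3.068, 0.0]
ft_force: [-0.0, 0.4, -0.7]
grip_width: 0.708
grip_force: 0.0
```

Request:
{"api": "step_arm", "payload": {"targets": [[0,0,0,0,0,0,0.3],[0,0,0,0,0,0,0.3],[0,0,0,0,0,0,0.3],[0,0,0,0,0,0,0.3],[0,0,0,0,0,0,0.3]]}}

```text
time: 17.95
position: [0.6421, -0.1652, 0.0871]
tool_rot: [0.659, 3.071, 0.0]
ft_force: [-0.5, 0.0, 2.8]
grip_width: 0.498
grip_force: 25.0
```

Request:
{"api": "step_arm", "payload": {"targets": [[0,0,0,0,0,0,0.3],[0,0,0,0,0,0,0.3],[0,0,0,0,0,0,0.3],[0,0,0,0,0,0,0.3],[0,0,0,0,0,0,0.3]]}}

```text
time: 18.37
position: [0.6421, -0.1652, 0.087]
tool_rot: [0.659, 3.071, 0.0]
ft_force: [0.5, -0.4, 3.8]
grip_width: 0.499
grip_force: 25.0
```

Request:
{"api": "step_arm", "payload": {"targets": [[0,0,1.5,0,0,0,0.3],[0,0,3,0,0,0,0.3],[0,0,3.5,0,0,0,0.3],[0,0,3.5,0,0,0,0.3],[0,0,3.5,0,0,0,0.3]]}}

```text
time: 18.78
position: [0.6406, -0.1653, 0.2364]
tool_rot: [-0.659, -3.068, 0.001]
ft_force: [0.1, -0.2, -1.0]
grip_width: 0.497
grip_force: 25.0
```

Request:
{"api": "step_arm", "payload": {"targets": [[-1.5,-1,0,0,0,0,0.3],[-2.7,-1.8,0,0,0,0,0.3],[-3,-2,0,0,0,0,0.3],[-3,-2,0,0,0,0,0.3],[-3,-2,0,0,0,0,0.3]]}}

```text
time: 19.2
position: [0.5074, -0.2538, 0.235]
tool_rot: [-0.658, -3.069, 0.0]
ft_force: [-0.1, -1.0, -1.7]
grip_width: 0.501
grip_force: 25.0
```

Request:
{"api": "step_arm", "payload": {"targets": [[-2.5,-1.5,0,0,0,0,0.3],[-1.5,-1,0,0,0,0,0.3],[-0.8,-0.4,0,0,0,0,0.3],[0,0,0,0,0,0,0.3],[0,0,0,0,0,0,0.3]]}}

```text
time: 19.62
position: [0.4629, -0.281, 0.2363]
tool_rot: [0.657, 3.072, 0.002]
ft_force: [0.5, 1.1, -1.9]
grip_width: 0.499
grip_force: 25.0
```

Request:
{"api": "step_arm", "payload": {"targets": [[0,0,-1.5,0,0,0,0.3],[0,0,-3,0,0,0,0.3],[0,0,-3.5,0,0,0,0.3],[0,0,-2.5,0,0,0,0.3],[0,0,-1,0,0,0,0.3]]}}

```text
time: 20.03
position: [0.4613, -0.2789, 0.1171]
tool_rot: [-0.652, -3.067, -0.003]
ft_force: [-0.5, 1.2, -2.3]
grip_width: 0.502
grip_force: 25.0
```

Request:
{"api": "step_arm", "payload": {"targets": [[0,0,-1,0,0,0,0.3],[0,0,-1,0,0,0,0.3],[0,0,-0.7,0,0,0,0.3],[0,0,-0.4,0,0,0,0.3],[0,0,-0.2,0,0,0,0.3]]}}

```text
time: 20.45
position: [0.4622, -0.2824, 0.0887]
tool_rot: [0.659, 3.071, -0.0]
ft_force: [-0.0, 0.7, -2.1]
grip_width: 0.494
grip_force: 25.0
```

Request:
{"api": "step_arm", "payload": {"targets": [[0,0,-0.1,0,0,0,0.3],[0,0,0,0,0,0,0.3],[0,0,-0.1,0,0,0,0.3],[0,0,0,0,0,0,0.3],[0,0,0,0,0,0,0.3]]}}

```text
time: 20.87
position: [0.4621, -0.2824, 0.0871]
tool_rot: [0.659, 3.071, -0.0]
ft_force: [0.2, -0.4, -0.4]
grip_width: 0.499
grip_force: 25.0
```

Request:
{"api": "step_arm", "payload": {"targets": [[0,0,0,0,0,0,0.6],[0,0,0,0,0,0,0.7],[0,0,0,0,0,0,0.8],[0,0,0,0,0,0,0.9],[0,0,0,0,0,0,1]]}}

```text
time: 21.28
position: [0.4618, -0.2823, 0.0867]
tool_rot: [0.659, 3.071, 0.0]
ft_force: [0.3, 0.3, -0.8]
grip_width: 0.794
grip_force: 0.0
```

Request:
{"api": "step_arm", "payload": {"targets": [[0,0,0,0,0,0,1],[0,0,0,0,0,0,1],[0,0,0,0,0,0,1],[0,0,0,0,0,0,1],[0,0,0,0,0,0,1]]}}

```text
time: 21.7
position: [0.4617, -0.2822, 0.0866]
tool_rot: [0.659, 3.072, 0.0]
ft_force: [0.2, 0.6, -0.8]
grip_width: 0.995
grip_force: 0.0
```

Request:
{"api": "step_arm", "payload": {"targets": [[0,0,1.5,0,0,0,1],[0,0,3,0,0,0,1],[0,0,3.5,0,0,0,1],[0,0,3.5,0,0,0,1],[0,0,2,0,0,0,1]]}}

```text
time: 22.12
position: [0.4629, -0.2831, 0.2257]
tool_rot: [0.659, 3.067, -0.001]
ft_force: [0.5, -0.1, 0.2]
grip_width: 1.002
grip_force: 0.0
```

Request:
{"api": "step_arm", "payload": {"targets": [[0.5,2,0,0,0,0,1],[0.5,3.5,0,0,0,0,1],[0.5,3.5,0,0,0,0,1],[0.5,3.5,0,0,0,0,1],[0.3,3.5,0,0,0,0,1]]}}

```text
time: 22.53
position: [0.4849, -0.1206, 0.2218]
tool_rot: [0.66, 3.071, 0.0]
ft_force: [1.3, -0.2, 0.4]
grip_width: 0.999
grip_force: 0.0
```

Request:
{"api": "step_arm", "payload": {"targets": [[0,3.5,0,0,0,0,1],[0,3.5,0,0,0,0,1],[0,3.5,0,0,0,0,1],[0,3.5,0,0,0,0,1],[0,3.5,0,0,0,0,1]]}}

```text
time: 22.95
position: [0.4844, 0.0544, 0.2218]
tool_rot: [0.659, 3.071, 0.001]
ft_force: [1.2, -0.3, 0.7]
grip_width: 1.0
grip_force: 0.0
```

Request:
{"api": "step_arm", "payload": {"targets": [[0,3.5,0,0,0,0,1],[0,3.5,0,0,0,0,1],[0,3.5,0,0,0,0,1],[0,3.5,0,0,0,0,1],[0,3.5,0,0,0,0,1]]}}

```text
time: 23.37
position: [0.4845, 0.2294, 0.2217]
tool_rot: [0.659, 3.071, 0.0]
ft_force: [0.5, 1.3, -0.6]
grip_width: 0.997
grip_force: 0.0
```

Request:
{"api": "step_arm", "payload": {"targets": [[0,3.5,0,0,0,0,1],[0,2,0,0,0,0,1],[0,0,0,0,0,0,1],[0,0,0,0,0,0,1],[0,0,0,0,0,0,1]]}}

```text
time: 23.78
position: [0.4851, 0.2815, 0.2214]
tool_rot: [0.661, 3.071, -0.002]
ft_force: [0.2, 0.0, 0.1]
grip_width: 1.001
grip_force: 0.0
```

```bash
python3 - <<'E'
from h import *
w=wrist();report(*w);print(ctrl.get_state()["position"],ctrl.get_state()["joint_positions"])
im,d=ctrl.get_image("top");print("top");report(im,d,*world("top",im,d))
E
```

```text
cap red enc [0.615  0.1712] 0.0205 fit [0.6144 0.1725] 0.0119 z 0.1222 [264, 324, 34, 16, 445]
cap yellow enc [ 0.4287 -0.0044] 0.0229 fit [ 0.4295 -0.0044] 0.0129 z 0.1223 [41, 245, 31, 23, 376]
cap blue enc [0.4848 0.2874] 0.0222 fit [0.4847 0.2874] 0.0154 z 0.1226 [306, 174, 44, 44, 1537]
well red enc [0.6565 0.1849] 0.0205 fit [0.6553 0.185 ] 0.0107 z 0.0362 [301, 299, 18, 19, 165]
well yellow enc [0.4834 0.2843] 0.042 fit [0.4833 0.2849] 0.0365 z 0.0365 [291, 142, 66, 60, 1119]
well blue enc [ 0.4323 -0.0045] 0.0445 fit [ 0.4331 -0.0048] 0.0364 z 0.0361 [81, 200, 64, 48, 976]
well grey enc [0.4031 0.4476] 0.0568 fit [0.4022 0.454 ] 0.0328 z 0.0362 [411, 0, 32, 103, 296]
well grey enc [ 0.4377 -0.0034] 0.0197 fit [ 0.4376 -0.0046] 0.0174 z 0.0363 [105, 218, 25, 25, 131]
[0.48527644 0.28096331 0.22152716] [-0.48664649  0.13621901 -0.09468433  1.67650316  0.01413741  1.32986095
  0.56188337]
top
cap red enc [0.6251 0.167 ] 0.0224 fit [0.6251 0.1674] 0.0156 z 0.1224 [241, 153, 19, 19, 295]
cap yellow enc [ 0.4373 -0.0085] 0.0205 fit [ 0.4376 -0.0089] 0.0143 z 0.1227 [322, 235, 18, 18, 261]
cap green enc [ 0.4625 -0.2822] 0.0219 fit [ 0.4631 -0.2822] 0.0152 z 0.1223 [443, 220, 20, 19, 288]
well red enc [0.6256 0.1673] 0.0424 fit [0.6258 0.1672] 0.037 z 0.0364 [239, 152, 35, 34, 314]
well green enc [ 0.4609 -0.2825] 0.0414 fit [ 0.4615 -0.2821] 0.0364 z 0.0364 [426, 215, 32, 32, 240]
well blue enc [ 0.4334 -0.0085] 0.0402 fit [ 0.4336 -0.0084] 0.0359 z 0.0364 [314, 229, 33, 33, 330]
well grey enc [ 0.6421 -0.1649] 0.0425 fit [ 0.6423 -0.1647] 0.0368 z 0.0363 [374, 142, 35, 34, 404]
```

Green is in place. Next is blue to spare.

Request:
{"api": "step_arm", "payload": {"targets": [[0,0.4,-3,0,0,0,1],[0,0,-3.5,0,0,0,1],[0,0,-3.5,0,0,0,1],[0,0,-2.5,0,0,0,1],[0,0,-1.0,0,0,0,1]]}}

```text
time: 24.3
position: [0.4828, 0.2836, 0.0827]
tool_rot: [-0.662, -3.067, 0.008]
ft_force: [0.3, -0.5, -0.2]
grip_width: 0.998
grip_force: 0.0
```

Request:
{"api": "step_arm", "payload": {"targets": [[0,0,0,0,0,0,0.3],[0,0,0,0,0,0,0.3],[0,0,0,0,0,0,0.3],[0,0,0,0,0,0,0.3],[0,0,0,0,0,0,0.3]]}}

```text
time: 24.72
position: [0.4859, 0.2874, 0.0885]
tool_rot: [0.659, 3.069, 0.004]
ft_force: [-0.3, 1.1, 0.2]
grip_width: 0.707
grip_force: 0.0
```

Request:
{"api": "step_arm", "payload": {"targets": [[0,0,0,0,0,0,0.3],[0,0,0,0,0,0,0.3],[0,0,0,0,0,0,0.3],[0,0,0,0,0,0,0.3],[0,0,0,0,0,0,0.3]]}}

```text
time: 25.13
position: [0.4851, 0.2871, 0.087]
tool_rot: [0.659, 3.071, 0.001]
ft_force: [0.1, 0.1, 2.8]
grip_width: 0.497
grip_force: 25.0
```

Request:
{"api": "step_arm", "payload": {"targets": [[0,0,0,0,0,0,0.3],[0,0,0,0,0,0,0.3],[0,0,0,0,0,0,0.3],[0,0,0,0,0,0,0.3],[0,0,0,0,0,0,0.3]]}}

```text
time: 25.55
position: [0.4851, 0.2871, 0.087]
tool_rot: [0.659, 3.071, 0.001]
ft_force: [0.4, 0.3, 5.0]
grip_width: 0.498
grip_force: 25.0
```

Request:
{"api": "step_arm", "payload": {"targets": [[0,0,1.5,0,0,0,0.3],[0,0,3,0,0,0,0.3],[0,0,3.5,0,0,0,0.3],[0,0,3.5,0,0,0,0.3],[0,0,3.5,0,0,0,0.3]]}}

```text
time: 25.97
position: [0.4837, 0.2859, 0.2365]
tool_rot: [-0.659, -3.069, 0.004]
ft_force: [0.2, -0.2, -1.7]
grip_width: 0.496
grip_force: 25.0
```

Request:
{"api": "step_arm", "payload": {"targets": [[0.4,-1,0,0,0,0,0.3],[0.7,-2,0,0,0,0,0.3],[1.1,-3,0,0,0,0,0.3],[1.2,-3.3,0,0,0,0,0.3],[1.2,-3.3,0,0,0,0,0.3]]}}

```text
time: 26.38
position: [0.5301, 0.1593, 0.2351]
tool_rot: [-0.657, -3.07, 0.002]
ft_force: [0.2, -0.7, -2.4]
grip_width: 0.499
grip_force: 25.0
```

Request:
{"api": "step_arm", "payload": {"targets": [[1.2,-3.3,0,0,0,0,0.3],[1.2,-3.3,0,0,0,0,0.3],[1.2,-3.3,0,0,0,0,0.3],[1.2,-3.3,0,0,0,0,0.3],[1.2,-3.3,0,0,0,0,0.3]]}}

```text
time: 26.8
position: [0.5901, -0.0062, 0.235]
tool_rot: [-0.659, -3.069, 0.001]
ft_force: [0.1, -0.1, -1.6]
grip_width: 0.5
grip_force: 25.0
```

Request:
{"api": "step_arm", "payload": {"targets": [[1,-3.3,0,0,0,0,0.3],[1,-3.3,0,0,0,0,0.3],[1,-3.3,0,0,0,0,0.3],[1,-3,0,0,0,0,0.3],[0.8,-2,0,0,0,0,0.3]]}}

```text
time: 27.22
position: [0.6376, -0.158, 0.2346]
tool_rot: [-0.665, -3.068, 0.004]
ft_force: [0.1, 0.2, -1.6]
grip_width: 0.5
grip_force: 25.0
```

Request:
{"api": "step_arm", "payload": {"targets": [[0.3,-1.2,0,0,0,0,0.3],[0,0,0,0,0,0,0.3],[0,0,0,0,0,0,0.3],[0,0,0,0,0,0,0.3],[0,0,0,0,0,0,0.3]]}}

```text
time: 27.63
position: [0.6418, -0.1624, 0.2365]
tool_rot: [-0.654, -3.072, -0.002]
ft_force: [0.7, -0.0, -1.5]
grip_width: 0.497
grip_force: 25.0
```

Request:
{"api": "step_arm", "payload": {"targets": [[0,0,-1.5,0,0,0,0.3],[0,0,-3,0,0,0,0.3],[0,0,-3.5,0,0,0,0.3],[0,0,-2.5,0,0,0,0.3],[0,0,-1,0,0,0,0.3]]}}

```text
time: 28.05
position: [0.6391, -0.1624, 0.1172]
tool_rot: [-0.654, -3.066, -0.001]
ft_force: [-0.6, 0.6, -2.6]
grip_width: 0.496
grip_force: 25.0
```

Request:
{"api": "step_arm", "payload": {"targets": [[0,0,-1,0,0,0,0.3],[0,0,-1,0,0,0,0.3],[0,0,-0.7,0,0,0,0.3],[0,0,-0.4,0,0,0,0.3],[0,0,-0.2,0,0,0,0.3]]}}

```text
time: 28.47
position: [0.6421, -0.1653, 0.0889]
tool_rot: [0.659, 3.071, 0.0]
ft_force: [0.8, 0.3, -0.9]
grip_width: 0.494
grip_force: 25.0
```

Request:
{"api": "step_arm", "payload": {"targets": [[0,0,-0.1,0,0,0,0.3],[0,0,0,0,0,0,0.3],[0,0,-0.1,0,0,0,0.3],[0,0,0,0,0,0,0.3],[0,0,0,0,0,0,0.3]]}}

```text
time: 28.88
position: [0.6421, -0.1654, 0.0871]
tool_rot: [0.659, 3.071, 0.0]
ft_force: [0.7, -1.4, -0.5]
grip_width: 0.498
grip_force: 25.0
```

Request:
{"api": "step_arm", "payload": {"targets": [[0,0,0,0,0,0,0.6],[0,0,0,0,0,0,0.7],[0,0,0,0,0,0,0.8],[0,0,0,0,0,0,0.9],[0,0,0,0,0,0,1]]}}

```text
time: 29.3
position: [0.6418, -0.1652, 0.0867]
tool_rot: [0.659, 3.071, 0.0]
ft_force: [-0.5, 0.3, 0.7]
grip_width: 0.792
grip_force: 0.0
```

Request:
{"api": "step_arm", "payload": {"targets": [[0,0,0,0,0,0,1],[0,0,0,0,0,0,1],[0,0,0,0,0,0,1],[0,0,0,0,0,0,1],[0,0,0,0,0,0,1]]}}

```text
time: 29.72
position: [0.6417, -0.1652, 0.0866]
tool_rot: [0.659, 3.072, 0.0]
ft_force: [0.0, -0.8, 0.1]
grip_width: 0.996
grip_force: 0.0
```

Request:
{"api": "step_arm", "payload": {"targets": [[0,0,1.5,0,0,0,1],[0,0,3,0,0,0,1],[0,0,3.5,0,0,0,1],[0,0,3.5,0,0,0,1],[0,0,2,0,0,0,1]]}}

```text
time: 30.13
position: [0.6431, -0.1657, 0.2263]
tool_rot: [0.658, 3.066, 0.0]
ft_force: [1.3, 0.1, 0.4]
grip_width: 0.997
grip_force: 0.0
```

Request:
{"api": "step_arm", "payload": {"targets": [[-1.6,1.2,0,0,0,0,1],[-2.8,2.1,0,0,0,0,1],[-2.8,2.1,0,0,0,0,1],[-2.8,2.1,0,0,0,0,1],[-2.8,2.1,0,0,0,0,1]]}}

```text
time: 30.55
position: [0.5123, -0.0685, 0.2215]
tool_rot: [0.66, 3.071, 0.0]
ft_force: [0.6, 0.8, 0.3]
grip_width: 1.003
grip_force: 0.0
```

Request:
{"api": "step_arm", "payload": {"targets": [[-2.8,2.1,0,0,0,0,1],[-2.8,2.1,0,0,0,0,1],[-2.1,1.8,0,0,0,0,1],[0,0,0,0,0,0,1],[0,0,0,0,0,0,1]]}}

```text
time: 30.97
position: [0.4364, -0.0085, 0.2222]
tool_rot: [0.655, 3.071, 0.001]
ft_force: [0.1, -0.4, 0.7]
grip_width: 1.002
grip_force: 0.0
```

Request:
{"api": "step_arm", "payload": {"targets": [[0,0,0,0,0,0,1],[0,0,0,0,0,0,1],[0,0,0,0,0,0,1],[0,0,0,0,0,0,1],[0,0,0,0,0,0,1]]}}

```text
time: 31.38
position: [0.437, -0.0097, 0.2213]
tool_rot: [-0.661, -3.071, 0.0]
ft_force: [-0.4, -0.7, -0.2]
grip_width: 1.0
grip_force: 0.0
```

```bash
python3 - <<'E'
from h import *
print(ctrl.get_state()["position"],ctrl.get_state()["joint_positions"]);w=wrist();report(*w)
im,d=ctrl.get_image("top");print("top");report(im,d,*world("top",im,d))
E
```

```text
[ 0.43703765 -0.00970349  0.22132694] [-0.14673715 -0.13674683  0.09875432  1.94853106  0.01384367  1.32974838
  1.09478467]
cap yellow enc [ 0.437  -0.0079] 0.0222 fit [ 0.4371 -0.0078] 0.0155 z 0.1226 [302, 176, 44, 44, 1536]
well red enc [0.619  0.1692] 0.0434 fit [0.621  0.1668] 0.0355 z 0.0359 [464, 219, 62, 29, 564]
well yellow enc [0.483  0.2821] 0.0441 fit [0.4823 0.2824] 0.0367 z 0.0361 [523, 79, 72, 71, 2016]
well blue enc [ 0.4216 -0.0295] 0.034 fit [ 0.4287 -0.0161] 0.0289 z 0.0364 [289, 146, 19, 54, 428]
well blue enc [0.4438 0.0208] 0.0275 fit [0.44  0.012] 0.0189 z 0.0365 [339, 151, 16, 44, 332]
well grey enc [ 0.629  -0.1628] 0.0396 fit [ 0.6369 -0.1628] 0.0329 z 0.0362 [258, 314, 49, 26, 429]
top
cap red enc [0.6245 0.1674] 0.0227 fit [0.625  0.1674] 0.0156 z 0.1227 [241, 153, 19, 20, 297]
cap green enc [ 0.4628 -0.2824] 0.0218 fit [ 0.4631 -0.2824] 0.0152 z 0.1223 [443, 220, 20, 19, 288]
cap blue enc [ 0.6413 -0.1648] 0.0224 fit [ 0.6417 -0.1648] 0.0155 z 0.1229 [388, 142, 19, 20, 291]
well red enc [0.6257 0.1674] 0.0423 fit [0.6258 0.1672] 0.0369 z 0.0362 [239, 152, 35, 34, 314]
well yellow enc [0.4831 0.2834] 0.0423 fit [0.4832 0.2834] 0.0366 z 0.0364 [192, 212, 34, 33, 382]
well green enc [ 0.4609 -0.2825] 0.0414 fit [ 0.4615 -0.282 ] 0.0365 z 0.0365 [426, 215, 32, 32, 242]
well grey enc [ 0.6418 -0.1645] 0.042 fit [ 0.6422 -0.1647] 0.0368 z 0.0363 [375, 142, 34, 34, 305]
```

Request:
{"api": "step_arm", "payload": {"targets": [[0,0.1,-3,0,0,0,1],[0,0,-3.5,0,0,0,1],[0,0,-3.5,0,0,0,1],[0,0,-2.5,0,0,0,1],[0,0,-1.0,0,0,0,1]]}}

```text
time: 31.9
position: [0.4339, -0.0085, 0.0829]
tool_rot: [-0.658, -3.066, 0.003]
ft_force: [-0.3, 0.9, -0.6]
grip_width: 1.007
grip_force: 0.0
```

Request:
{"api": "step_arm", "payload": {"targets": [[0,0,0,0,0,0,0.3],[0,0,0,0,0,0,0.3],[0,0,0,0,0,0,0.3],[0,0,0,0,0,0,0.3],[0,0,0,0,0,0,0.3]]}}

```text
time: 32.32
position: [0.438, -0.0082, 0.0881]
tool_rot: [0.659, 3.069, 0.002]
ft_force: [-0.4, -0.4, 0.5]
grip_width: 0.709
grip_force: 0.0
```

Request:
{"api": "step_arm", "payload": {"targets": [[0,0,0,0,0,0,0.3],[0,0,0,0,0,0,0.3],[0,0,0,0,0,0,0.3],[0,0,0,0,0,0,0.3],[0,0,0,0,0,0,0.3]]}}

```text
time: 32.73
position: [0.4371, -0.0081, 0.087]
tool_rot: [0.659, 3.071, 0.001]
ft_force: [0.5, 0.1, 2.9]
grip_width: 0.499
grip_force: 25.0
```

Request:
{"api": "step_arm", "payload": {"targets": [[0,0,0,0,0,0,0.3],[0,0,0,0,0,0,0.3],[0,0,0,0,0,0,0.3],[0,0,0,0,0,0,0.3],[0,0,0,0,0,0,0.3]]}}

```text
time: 33.15
position: [0.4372, -0.0081, 0.087]
tool_rot: [0.659, 3.071, 0.001]
ft_force: [0.5, 0.8, 5.9]
grip_width: 0.496
grip_force: 25.0
```

Request:
{"api": "step_arm", "payload": {"targets": [[0,0,1.5,0,0,0,0.3],[0,0,3,0,0,0,0.3],[0,0,3.5,0,0,0,0.3],[0,0,3.5,0,0,0,0.3],[0,0,3.5,0,0,0,0.3]]}}

```text
time: 33.57
position: [0.4353, -0.0086, 0.2367]
tool_rot: [-0.659, -3.069, 0.002]
ft_force: [1.1, -0.2, -2.2]
grip_width: 0.5
grip_force: 25.0
```

Request:
{"api": "step_arm", "payload": {"targets": [[0.2,1,0,0,0,0,0.3],[0.4,2,0,0,0,0,0.3],[0.5,3,0,0,0,0,0.3],[0.5,3.3,0,0,0,0,0.3],[0.5,3.3,0,0,0,0,0.3]]}}

```text
time: 33.98
position: [0.4569, 0.1184, 0.2349]
tool_rot: [-0.661, -3.069, 0.002]
ft_force: [1.1, -0.0, -2.0]
grip_width: 0.499
grip_force: 25.0
```

Request:
{"api": "step_arm", "payload": {"targets": [[0.5,3.3,0,0,0,0,0.3],[0.5,3.3,0,0,0,0,0.3],[0.5,3.3,0,0,0,0,0.3],[0.5,3,0,0,0,0,0.3],[0.3,2,0,0,0,0,0.3]]}}

```text
time: 34.4
position: [0.4794, 0.2699, 0.2343]
tool_rot: [-0.654, -3.07, 0.001]
ft_force: [-0.4, 0.2, -1.3]
grip_width: 0.501
grip_force: 25.0
```

Request:
{"api": "step_arm", "payload": {"targets": [[0.2,1.2,0,0,0,0,0.3],[0,0.5,0,0,0,0,0.3],[0,0,0,0,0,0,0.3],[0,0,0,0,0,0,0.3],[0,0,0,0,0,0,0.3]]}}

```text
time: 34.82
position: [0.4831, 0.2817, 0.2364]
tool_rot: [0.663, 3.071, -0.002]
ft_force: [0.6, -0.3, -1.8]
grip_width: 0.496
grip_force: 25.0
```

Request:
{"api": "step_arm", "payload": {"targets": [[0,0,-1.5,0,0,0,0.3],[0,0,-3,0,0,0,0.3],[0,0,-3.5,0,0,0,0.3],[0,0,-2.5,0,0,0,0.3],[0,0,-1,0,0,0,0.3]]}}

```text
time: 35.23
position: [0.4808, 0.2806, 0.1178]
tool_rot: [-0.662, -3.067, 0.008]
ft_force: [-1.2, -0.1, -3.3]
grip_width: 0.499
grip_force: 25.0
```

Request:
{"api": "step_arm", "payload": {"targets": [[0,0,-1,0,0,0,0.3],[0,0,-1,0,0,0,0.3],[0,0,-0.7,0,0,0,0.3],[0,0,-0.4,0,0,0,0.3],[0,0,-0.2,0,0,0,0.3]]}}

```text
time: 35.65
position: [0.4831, 0.2839, 0.0888]
tool_rot: [0.659, 3.071, 0.001]
ft_force: [-0.0, 0.1, -1.3]
grip_width: 0.494
grip_force: 25.0
```

Request:
{"api": "step_arm", "payload": {"targets": [[0,0,-0.1,0,0,0,0.3],[0,0,0,0,0,0,0.3],[0,0,-0.1,0,0,0,0.3],[0,0,0,0,0,0,0.3],[0,0,0,0,0,0,0.3]]}}

```text
time: 36.07
position: [0.4831, 0.2841, 0.0871]
tool_rot: [0.659, 3.071, 0.001]
ft_force: [1.0, 0.4, -0.5]
grip_width: 0.5
grip_force: 25.0
```

Request:
{"api": "step_arm", "payload": {"targets": [[0,0,0,0,0,0,0.6],[0,0,0,0,0,0,0.7],[0,0,0,0,0,0,0.8],[0,0,0,0,0,0,0.9],[0,0,0,0,0,0,1]]}}

```text
time: 36.48
position: [0.4828, 0.2838, 0.0867]
tool_rot: [0.659, 3.071, 0.0]
ft_force: [0.1, 0.1, 0.6]
grip_width: 0.793
grip_force: 0.0
```

Request:
{"api": "step_arm", "payload": {"targets": [[0,0,0,0,0,0,1],[0,0,0,0,0,0,1],[0,0,0,0,0,0,1],[0,0,0,0,0,0,1],[0,0,0,0,0,0,1]]}}

```text
time: 36.9
position: [0.4827, 0.2837, 0.0866]
tool_rot: [0.659, 3.072, 0.0]
ft_force: [0.4, 0.6, -0.1]
grip_width: 0.993
grip_force: 0.0
```

Request:
{"api": "step_arm", "payload": {"targets": [[0,0,1.5,0,0,0,1],[0,0,3,0,0,0,1],[0,0,3.5,0,0,0,1],[0,0,3.5,0,0,0,1],[0,0,2,0,0,0,1]]}}

```text
time: 37.32
position: [0.4839, 0.2846, 0.2259]
tool_rot: [0.658, 3.068, 0.006]
ft_force: [1.1, 0.7, 0.2]
grip_width: 0.998
grip_force: 0.0
```

Request:
{"api": "step_arm", "payload": {"targets": [[0.4,-1,0,0,0,0,1],[0.7,-2,0,0,0,0,1],[1.1,-3,0,0,0,0,1],[1.2,-3.3,0,0,0,0,1],[1.2,-3.3,0,0,0,0,1]]}}

```text
time: 37.73
position: [0.5286, 0.1562, 0.2207]
tool_rot: [-0.657, -3.071, 0.001]
ft_force: [1.6, -0.1, -0.2]
grip_width: 0.998
grip_force: 0.0
```

Request:
{"api": "step_arm", "payload": {"targets": [[1.2,-3.3,0,0,0,0,1],[1.2,-3.3,0,0,0,0,1],[1.2,-3.3,0,0,0,0,1],[1.2,-3.3,0,0,0,0,1],[1.2,-3.3,0,0,0,0,1]]}}

```text
time: 38.15
position: [0.5886, -0.0094, 0.2207]
tool_rot: [-0.659, -3.071, 0.001]
ft_force: [0.2, 0.4, -0.2]
grip_width: 1.0
grip_force: 0.0
```

Request:
{"api": "step_arm", "payload": {"targets": [[1,-3.3,0,0,0,0,1],[1,-3.3,0,0,0,0,1],[1,-3.3,0,0,0,0,1],[1,-3,0,0,0,0,1],[0.8,-2,0,0,0,0,1]]}}

```text
time: 38.57
position: [0.636, -0.1612, 0.2204]
tool_rot: [-0.665, -3.069, 0.004]
ft_force: [-0.0, 0.0, -0.4]
grip_width: 1.001
grip_force: 0.0
```

Request:
{"api": "step_arm", "payload": {"targets": [[0.5,-0.9,0,0,0,0,1],[0,0,0,0,0,0,1],[0,0,0,0,0,0,1],[0,0,0,0,0,0,1],[0,0,0,0,0,0,1]]}}

```text
time: 38.98
position: [0.6418, -0.1626, 0.2216]
tool_rot: [-0.654, -3.072, -0.002]
ft_force: [-0.3, 0.7, 0.3]
grip_width: 0.999
grip_force: 0.0
```

```bash
python3 - <<'E'
from h import *
print(ctrl.get_state()["position"]);w=wrist();report(*w)
im,d=ctrl.get_image("top");cv2.imwrite("pics/t5.png",im[...,::-1]);print("top");report(im,d,*world("top",im,d))
E
```

```text
[ 0.64175687 -0.16257225  0.22164785]
cap red enc [0.6221 0.1463] 0.0156 fit [0.6224 0.149 ] 0.0093 z 0.1185 [631, 21, 9, 39, 236]
cap green enc [ 0.4652 -0.2816] 0.0236 fit [ 0.4648 -0.2815] 0.016 z 0.1225 [87, 47, 54, 54, 2192]
cap blue enc [ 0.642  -0.1651] 0.0224 fit [ 0.6417 -0.1654] 0.0153 z 0.1226 [297, 178, 45, 44, 1452]
well red enc [0.6255 0.1638] 0.0443 fit [0.6255 0.1648] 0.0367 z 0.0362 [540, 12, 70, 79, 1833]
well green enc [ 0.4631 -0.2813] 0.043 fit [ 0.4632 -0.2817] 0.0365 z 0.0364 [134, 41, 67, 77, 1641]
well grey enc [0.6243 0.1633] 0.0196 fit [0.6247 0.1646] 0.0175 z 0.0358 [560, 34, 19, 36, 190]
well grey enc [ 0.6429 -0.1653] 0.042 fit [ 0.643  -0.1653] 0.0366 z 0.0365 [287, 146, 66, 56, 1137]
well grey enc [ 0.6372 -0.3874] 0.0272 fit [ 0.6402 -0.3969] 0.0276 z 0.0361 [153, 225, 33, 30, 124]
top
cap red enc [0.625  0.1672] 0.0224 fit [0.6252 0.1676] 0.0156 z 0.1225 [241, 153, 19, 20, 292]
cap yellow enc [0.4832 0.2826] 0.0223 fit [0.4831 0.2827] 0.0158 z 0.1224 [190, 217, 20, 20, 308]
cap blue enc [ 0.6411 -0.1649] 0.0221 fit [ 0.6406 -0.1642] 0.0149 z 0.1225 [388, 143, 19, 18, 263]
well red enc [0.6256 0.1673] 0.0424 fit [0.6258 0.1673] 0.0369 z 0.0359 [239, 152, 35, 34, 312]
well yellow enc [0.4831 0.2833] 0.0422 fit [0.4831 0.2835] 0.0367 z 0.0366 [194, 212, 32, 33, 290]
well blue enc [ 0.4334 -0.0086] 0.0402 fit [ 0.4337 -0.0086] 0.0361 z 0.0367 [314, 229, 33, 33, 321]
well grey enc [ 0.6422 -0.1646] 0.0422 fit [ 0.6426 -0.165 ] 0.0372 z 0.0364 [375, 142, 34, 34, 306]
```

Yellow is in place. Last move: blue from spare to its own well.

Request:
{"api": "step_arm", "payload": {"targets": [[0,0,-3,0,0,0,1],[0,0,-3.5,0,0,0,1],[0,0,-3.5,0,0,0,1],[0,0,-2.5,0,0,0,1],[0,0,-1.0,0,0,0,1]]}}

```text
time: 39.5
position: [0.6389, -0.1635, 0.0821]
tool_rot: [-0.656, -3.065, -0.001]
ft_force: [-0.8, 1.1, -1.1]
grip_width: 1.001
grip_force: 0.0
```

Request:
{"api": "step_arm", "payload": {"targets": [[0,0,0,0,0,0,0.3],[0,0,0,0,0,0,0.3],[0,0,0,0,0,0,0.3],[0,0,0,0,0,0,0.3],[0,0,0,0,0,0,0.3]]}}

```text
time: 39.92
position: [0.643, -0.1655, 0.0887]
tool_rot: [0.658, 3.068, 0.0]
ft_force: [-0.1, -0.0, -0.1]
grip_width: 0.708
grip_force: 0.0
```

Request:
{"api": "step_arm", "payload": {"targets": [[0,0,0,0,0,0,0.3],[0,0,0,0,0,0,0.3],[0,0,0,0,0,0,0.3],[0,0,0,0,0,0,0.3],[0,0,0,0,0,0,0.3]]}}

```text
time: 40.33
position: [0.6421, -0.1652, 0.0871]
tool_rot: [0.659, 3.071, 0.0]
ft_force: [0.3, 0.8, 2.3]
grip_width: 0.496
grip_force: 25.0
```

Request:
{"api": "step_arm", "payload": {"targets": [[0,0,0,0,0,0,0.3],[0,0,0,0,0,0,0.3],[0,0,0,0,0,0,0.3],[0,0,0,0,0,0,0.3],[0,0,0,0,0,0,0.3]]}}

```text
time: 40.75
position: [0.6421, -0.1652, 0.0871]
tool_rot: [0.659, 3.071, 0.0]
ft_force: [-0.4, 0.9, 5.4]
grip_width: 0.498
grip_force: 25.0
```

Request:
{"api": "step_arm", "payload": {"targets": [[0,0,1.5,0,0,0,0.3],[0,0,3,0,0,0,0.3],[0,0,3.5,0,0,0,0.3],[0,0,3.5,0,0,0,0.3],[0,0,3.5,0,0,0,0.3]]}}

```text
time: 41.17
position: [0.6405, -0.1653, 0.2363]
tool_rot: [-0.659, -3.068, 0.001]
ft_force: [0.0, 0.2, -1.8]
grip_width: 0.499
grip_force: 25.0
```

Request:
{"api": "step_arm", "payload": {"targets": [[-1.3,1,0,0,0,0,0.3],[-2.4,1.8,0,0,0,0,0.3],[-2.7,2,0,0,0,0,0.3],[-2.7,2,0,0,0,0,0.3],[-2.7,2,0,0,0,0,0.3]]}}

```text
time: 41.58
position: [0.5215, -0.0766, 0.2349]
tool_rot: [-0.659, -3.069, 0.001]
ft_force: [-0.3, 0.6, -1.7]
grip_width: 0.498
grip_force: 25.0
```

Request:
{"api": "step_arm", "payload": {"targets": [[-2.7,2,0,0,0,0,0.3],[-2.7,2,0,0,0,0,0.3],[-2,1.6,0,0,0,0,0.3],[-1.1,0.9,0,0,0,0,0.3],[-0.5,0.4,0,0,0,0,0.3]]}}

```text
time: 42.0
position: [0.4321, -0.0071, 0.236]
tool_rot: [-0.656, -3.071, 0.0]
ft_force: [1.0, 0.4, -1.9]
grip_width: 0.498
grip_force: 25.0
```

Request:
{"api": "step_arm", "payload": {"targets": [[0,0,0,0,0,0,0.3],[0,0,0,0,0,0,0.3],[0,0,0,0,0,0,0.3],[0,0,0,0,0,0,0.3],[0,0,0,0,0,0,0.3]]}}

```text
time: 42.42
position: [0.4343, -0.009, 0.2363]
tool_rot: [-0.661, -3.071, 0.0]
ft_force: [-0.6, 0.5, -1.4]
grip_width: 0.5
grip_force: 25.0
```

Request:
{"api": "step_arm", "payload": {"targets": [[0,0,-1.5,0,0,0,0.3],[0,0,-3,0,0,0,0.3],[0,0,-3.5,0,0,0,0.3],[0,0,-2.5,0,0,0,0.3],[0,0,-1,0,0,0,0.3]]}}

```text
time: 42.83
position: [0.4312, -0.0087, 0.1178]
tool_rot: [-0.659, -3.065, 0.003]
ft_force: [-0.3, -0.4, -2.9]
grip_width: 0.499
grip_force: 25.0
```

Request:
{"api": "step_arm", "payload": {"targets": [[0,0,-1,0,0,0,0.3],[0,0,-1,0,0,0,0.3],[0,0,-0.7,0,0,0,0.3],[0,0,-0.4,0,0,0,0.3],[0,0,-0.2,0,0,0,0.3]]}}

```text
time: 43.25
position: [0.4341, -0.0082, 0.0887]
tool_rot: [0.659, 3.071, 0.0]
ft_force: [0.3, -0.0, -1.9]
grip_width: 0.494
grip_force: 25.0
```

Request:
{"api": "step_arm", "payload": {"targets": [[0,0,-0.1,0,0,0,0.3],[0,0,0,0,0,0,0.3],[0,0,-0.1,0,0,0,0.3],[0,0,0,0,0,0,0.3],[0,0,0,0,0,0,0.3]]}}

```text
time: 43.67
position: [0.4342, -0.0082, 0.0871]
tool_rot: [0.659, 3.071, 0.001]
ft_force: [0.1, -0.1, -0.2]
grip_width: 0.498
grip_force: 25.0
```

Now release, rise, move aside and check everything.

Request:
{"api": "step_arm", "payload": {"targets": [[0,0,0,0,0,0,0.6],[0,0,0,0,0,0,0.7],[0,0,0,0,0,0,0.8],[0,0,0,0,0,0,0.9],[0,0,0,0,0,0,1]]}}

```text
time: 44.08
position: [0.4338, -0.0082, 0.0867]
tool_rot: [0.659, 3.072, 0.0]
ft_force: [0.7, 0.0, -0.3]
grip_width: 0.796
grip_force: 0.0
```

Request:
{"api": "step_arm", "payload": {"targets": [[0,0,0,0,0,0,1],[0,0,0,0,0,0,1],[0,0,0,0,0,0,1],[0,0,0,0,0,0,1],[0,0,0,0,0,0,1]]}}

```text
time: 44.5
position: [0.4337, -0.0082, 0.0866]
tool_rot: [-0.659, -3.072, -0.0]
ft_force: [0.1, 0.0, -0.0]
grip_width: 0.998
grip_force: 0.0
```

Request:
{"api": "step_arm", "payload": {"targets": [[0,0,1.5,0,0,0,1],[0,0,3,0,0,0,1],[0,0,3.5,0,0,0,1],[0,0,3.5,0,0,0,1],[0,0,3,0,0,0,1]]}}

```text
time: 44.92
position: [0.4339, -0.0082, 0.2339]
tool_rot: [0.659, 3.07, 0.001]
ft_force: [1.5, -0.1, -0.7]
grip_width: 0.999
grip_force: 0.0
```

Request:
{"api": "step_arm", "payload": {"targets": [[0,-2,0,0,0,0,1],[0,-3.5,0,0,0,0,1],[0,-3.5,0,0,0,0,1],[0,-3.5,0,0,0,0,1],[0,-2,0,0,0,0,1]]}}

```text
time: 45.33
position: [0.433, -0.1574, 0.2318]
tool_rot: [0.665, 3.07, -0.002]
ft_force: [0.0, 0.5, 0.5]
grip_width: 1.002
grip_force: 0.0
```

Request:
{"api": "step_arm", "payload": {"targets": [[0,0,0,0,0,0,1],[0,0,0,0,0,0,1],[0,0,0,0,0,0,1],[0,0,0,0,0,0,1],[0,0,0,0,0,0,1]]}}

```text
time: 45.75
position: [0.4339, -0.1519, 0.2316]
tool_rot: [-0.655, -3.072, -0.0]
ft_force: [-0.5, 0.2, 0.4]
grip_width: 1.0
grip_force: 0.0
```

```bash
python3 - <<'E'
from h import *
for n in("top","scene"):
    im,d=ctrl.get_image(n);cv2.imwrite(f"pics/{n}9.png",im[...,::-1]);print(n);report(im,d,*world(n,im,d))
E
```

```text
top
cap red enc [0.625  0.1672] 0.0224 fit [0.6249 0.1674] 0.0156 z 0.1222 [241, 153, 19, 20, 298]
cap yellow enc [0.4832 0.2824] 0.0224 fit [0.4832 0.2828] 0.0157 z 0.1225 [190, 217, 20, 20, 308]
cap blue enc [ 0.4342 -0.0089] 0.0205 fit [ 0.4345 -0.009 ] 0.0144 z 0.1228 [322, 237, 18, 18, 266]
well red enc [0.626  0.1673] 0.0423 fit [0.6259 0.1672] 0.037 z 0.0365 [239, 152, 35, 34, 310]
well yellow enc [0.4831 0.2833] 0.0422 fit [0.4831 0.2836] 0.0367 z 0.0364 [194, 212, 32, 33, 289]
well blue enc [ 0.433  -0.0086] 0.0404 fit [ 0.4336 -0.0084] 0.036 z 0.0367 [314, 229, 33, 33, 331]
well grey enc [ 0.6425 -0.1645] 0.0424 fit [ 0.6424 -0.1649] 0.0369 z 0.0363 [374, 142, 35, 34, 396]
scene
cap red enc [0.6296 0.1681] 0.0244 fit [0.6292 0.1684] 0.0166 z 0.1223 [348, 216, 23, 18, 324]
cap yellow enc [0.4884 0.2851] 0.025 fit [0.4877 0.2855] 0.0169 z 0.1219 [436, 204, 23, 17, 297]
cap green enc [ 0.4692 -0.2785] 0.0258 fit [ 0.4684 -0.2789] 0.0173 z 0.122 [245, 107, 17, 11, 146]
cap blue enc [ 0.4395 -0.0054] 0.0263 fit [ 0.4391 -0.007 ] 0.0171 z 0.1224 [336, 140, 19, 14, 197]
well red enc [0.6308 0.1692] 0.0444 fit [0.63   0.1688] 0.037 z 0.0358 [337, 241, 40, 31, 432]
well yellow enc [0.4873 0.2871] 0.0449 fit [0.4871 0.2853] 0.037 z 0.0359 [421, 227, 39, 31, 395]
well green enc [ 0.4662 -0.2793] 0.0464 fit [ 0.4655 -0.2808] 0.037 z 0.0365 [241, 130, 31, 20, 200]
well blue enc [ 0.4394 -0.0052] 0.046 fit [ 0.4376 -0.0067] 0.037 z 0.036 [327, 165, 35, 23, 278]
well grey enc [ 0.9028 -0.7676] 0.0491 fit [ 0.9007 -0.7707] 0.0292 z 0.0329 [7, 139, 35, 14, 122]
well grey enc [ 0.6456 -0.1618] 0.0454 fit [ 0.6453 -0.1631] 0.0368 z 0.0363 [220, 179, 35, 26, 349]
well grey enc [0.4589 0.492 ] 0.0484 fit [0.4525 0.4931] 0.0294 z 0.0361 [514, 268, 44, 26, 128]
```

View pics/scene9.png

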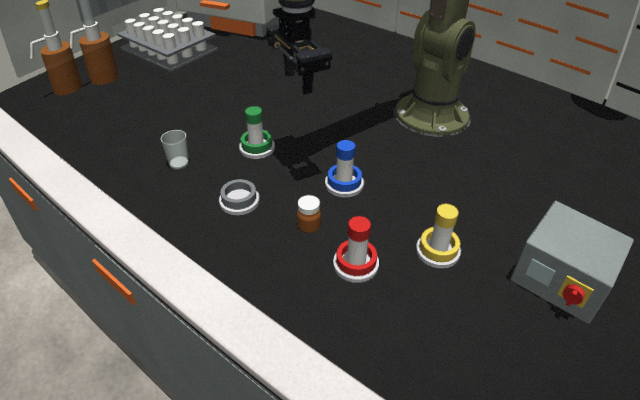

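The scene view shows red (358,245), yellow (442,232), blue (345,168) and green (255,132) each upright in the well of its own colour. The spare at (239,195) is empty and the jar is still at (308,214).

```bash
python3 -c "
from bench import ctrl
print(ctrl.close_job())"
```

```text
the job is handed in; nothing more can be done
None
```

I moved all four vessels into the wells of their cap colours and handed the job in; the last camera check showed them upright and within about 4 mm of centre, with the spare well empty and the jar in place, but no verdict came back.

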